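Put the piled-up test instruments back in their places

TASK

The exercise is over and the test instruments lie piled on one another. One at a time from the top of the pile down, put each back in its own colour-matched place: snap the yellow tester pen centred and fully home into the empty clips of the yellow clip holder, then lay the orange laser meter, the blue cable tester and the green multimeter flat and face up on the floor of the orange, blue and green trays. Set the instruments down gently rather than dropping them, and leave the two markers in their clips alone.

Things in the scene. Friction and masses are not known exactly. Their poses are not given: they have to be found in the camera images.
- tester_pen: Yellow voltage-tester pen with a black rear end, top of the pile, lying flat on the laser meter roughly along it. Square barrel 130 mm long (its x) and 16 x 16 mm, white probe tip standing out 20 mm more at +x (the tip is 6 to 13 mm thick), about 45 g. Origin: centre of the barrel.
- laser_meter: Orange laser distance meter with dark face, grey display and round keys; 112 (along its x) x 42 (y) x 24 mm thick, about 110 g, a plain block with flat top and straight sides to grip across its 42 mm. Origin: centre of its underside; z up out of its face. It starts on the cable tester, crossing it.
- cable_tester: Blue network cable tester with white face and a row of green lamps; 98 (along its x) x 60 (y) x 26 mm thick, about 140 g, a plain block with flat top and straight sides to grip across its 60 mm. Origin: centre of its underside; z up out of its face. It starts on the multimeter, crossing it.
- multimeter: Green-cased multimeter with light grey face, display and black dial; 138 (along its x) x 66 (y) x 34 mm thick, about 260 g, a plain block with flat top and straight sides to grip across its 66 mm. Origin: centre of its underside; z up out of its face. It starts on the bench at the bottom of the pile.
- clip_yellow: Yellow clip holder, the empty one of 3 on a rail (52 mm apart). Plate 126 (x) x 48 x 4 mm; origin: centre of its underside, 6 mm over the bench. Spring clips 12 mm long at x = +-42 mm; only the plate between. Pen goes in along x, pushed straight down (6 to 15 N) until its centre is 30 mm above the origin. Jaw mouth 25 mm wide, 54 mm above the origin; narrowest gap 12 mm, at 40 mm.
- tray_orange: Orange-lined foam tray for the laser meter, fixed: 176 (x) x 112 (y) x 20 mm high. Origin: centre of its underside, on the bench. Centred pocket 128 mm (x) by 58 mm (y), orange floor 6 mm above the bench, walls to 20 mm. Both long walls are cut away down to the floor over their middle 60 mm, right through, for fingers.
- tray_blue: Blue-lined foam tray for the cable tester, fixed: 176 (x) x 112 (y) x 20 mm high. Origin: centre of its underside, on the bench. Centred pocket 114 mm (x) by 76 mm (y), blue floor 6 mm above the bench, walls to 20 mm. Both long walls are cut away down to the floor over their middle 60 mm, right through, for fingers.
- tray_green: Green-lined foam tray for the multimeter, fixed: 176 (x) x 112 (y) x 20 mm high. Origin: centre of its underside, on the bench. Centred pocket 154 mm (x) by 82 mm (y), green floor 6 mm above the bench, walls to 20 mm. Both long walls are cut away down to the floor over their middle 60 mm, right through, for fingers.
- marker_red: Bystander: white marker with red cap, round, 16 mm thick, 130 mm long (its x), held in the red clip holder, the same as the yellow one. Origin: its centre. Leave it alone.
- marker_blue: Bystander: white marker with blue cap, of the same size, held in the blue clip holder. Origin: its centre. Leave it alone.
Things that resemble listed ones, but are neither listed nor needed, are in the scene too. Leave any pink look-alike of the cable_tester alone.

How it is judged:
By the outcome, as a careful person would: the job done as asked, in the order asked, and still so for the second after the job is handed in, with the robot touching nothing.
It also fails if it takes over 125 s, if anything falls off the work surface, if the arm or the gripper's body presses on something with over 40 N, if the wrist force passes 120 N, or if a joint passes its speed limit or range.

ROBOT

A 6-joint arm with a two-finger parallel gripper is mounted at the origin on the work surface. World frame = base frame: x ahead of the robot, y to its left, z up, the work surface at z = 0. Lengths are in m, angles in degrees, forces in N, time in s.
With the tool pointing down it reaches from about 0.4 to 0.825 m from the base axis. Payload 7 kg.
Tool frame: the origin (TCP) lies at the very end of the fingers, on their centre line; the grasp point (between the pads) lies 19 mm behind it; x points along the fingers, z is the direction in which the jaws open and shut, and the axes are right-handed (so a half turn about x gives the same grasp; the last joint's range is limited). The gripper opens to 88 mm and grips with 3 to 60 N. Pads are 19 mm wide; open, the fingers measure 130 mm over their backs; the gripper's body (78 mm by 193 mm) begins 47 mm behind the grasp point.
Start: joints at [-52.649, 20.546, 0.682, 0, -70.136, -16.507], TCP at [0.24, -0.631, 0.227] pointing down, gripper open.
Joint ranges: [-176.03, 176.03], [-82.01, 121.73], [-58.28, 71.71], [-173.87, 95.51], [-174.79, -0.11], [-173.66, 173.66]. Speed limits (degrees/s): [136.94, 136.94, 172.46, 180, 180, 180].

INTERFACE

Orientations are given as [roll, pitch, yaw] about the fixed x, y, z axes, in that order (R = Rz(yaw) Ry(pitch) Rx(roll)).
In Python, from plant import sensors, cams, workorder gives the robot as it stands. The module is installed in compiled form; this text tells all that it offers.
- The arm moves only by the shell command python3 -m handwheel 'ROWS' [OPENING] [FORCE]. ROWS is JSON, one flat list of numbers, 4 for each row, row after row: the shift along the tool's x, y, z in cm, then the turn about the tool's x in degrees. A call has exactly 10 rows; each row is the pose to reach, as a shift and turn from the pose commanded when the call began, along the tool's axes at that moment; what a row does not reach only later rows make up. A row lasts 1/8 s, in which the tool goes at most 62.5 mm and 10.7 degrees, less where a joint would pass 70% of its speed; a pose out of reach is approached as far as the arm can. A call with a gripper value outside its range is refused whole. OPENING is the finger opening in cm, from 0 to 8.76, set as the call begins (- or left out, the last holds). The fingers move at their own pace and stop on an object; FORCE is the grip in N (left out, the last holds). Time passes only in rows, so rows that repeat a pose let the fingers close, or fill a call up. It gives the time, the measured TCP pose, the force and the opening at its end, in the units of the state.
- sensors.get_state(): the state, without advancing time (a new reading comes with each control period).
- cams.capture(name): name is "scene" or "top"; returns a dict with "image" (400x640x3 uint8, red, green, blue), "fov_y" (degrees; the focal length in pixels is half the picture's height over the tangent of half this angle, whatever the lens; pixels are square), "cx", "cy" (the principal point, pixels), "xyz" and "rotation" of the camera in the world. Camera axes: x right, y down, z forward; pixel columns grow to the right and rows downward; lengths in m; the calibration is good to about 2 mm. A picture is of the moment at which its call begins. There is no depth.
- workorder.close_job(): hands the job in, once; it reports no verdict.
The state is a dict: "time_s": time; "joints": joint angles; "qd": joint speeds; "joint_torque": joint torques, N m; "tcp_pos": TCP position; "eef_rot": TCP orientation; "contact_force": force on the tool from outside, world axes, zero at the start; "moment": the same for the moment, N m; "gripper_width": finger opening in m.
Only numpy, scipy, OpenCV 4.12 (cv2) and the standard library are available. Lean on these libraries where they do the work, as an engineer would, in place of code of your own. Each camera call takes 0.05 s, during which the arm holds its last target.

## Working session

There is one attempt and no reset: what is moved stays moved. The work goes in short steps, Python scripts to look and compute and a shell command to move; the robot and the scene stay as the last step left them, time stands still between calls to the robot, and variables do not carry over. Pictures are saved under pics/ and viewed, and the job is handed in when it is done.

```bash
mkdir -p pics; ls
python3 - <<'E'
from plant import sensors,cams
import cv2
print(sensors.get_state())
for n in("scene","top"):
    c=cams.capture(n); print({k:v for k,v in c.items() if k!="image"})
    cv2.imwrite(f"pics/{n}0.png",c["image"][:,:,::-1])
E
```

```text
pics
{'time_s': 0.0, 'joints': array([-5.26483885e+01,  2.05896198e+01,  6.34945771e-01, -2.19207917e-02,
       -7.01360021e+01, -1.65072403e+01]), 'qd': array([-0.05946829, -0.04056799, -0.00385501, -0.01877516, -0.06101146,
       -0.06537025]), 'joint_torque': array([-3.16033482e-03, -5.82722425e+01,  2.93044192e+01,  6.99734151e+00,
        6.67826651e-03, -1.71478664e-04]), 'tcp_pos': array([ 0.24000272, -0.63037037,  0.22564642]), 'eef_rot': array([  3.70525011,  89.90701093, 114.54215658]), 'contact_force': array([-0.92367237, -0.22952963,  0.03002163]), 'moment': array([-0.01985285,  0.01858763,  0.00705322]), 'gripper_width': 0.08749475327236209}
{'fov_y': 55.05151878338293, 'cx': 317.4557845214571, 'cy': 197.9775705031841, 'xyz': array([ 1.0063791 , -0.76874302,  0.63703069]), 'rotation': array([-122.29407425,    0.53760241,   28.36804085])}
{'fov_y': 45.713192162797704, 'cx': 316.2991513787342, 'cy': 193.02150224030345, 'xyz': array([0.40062525, 0.02213349, 1.20410845]), 'rotation': array([-172.0337377 ,   -0.49636123,  -89.67013632])}
```

View pics/scene0.png

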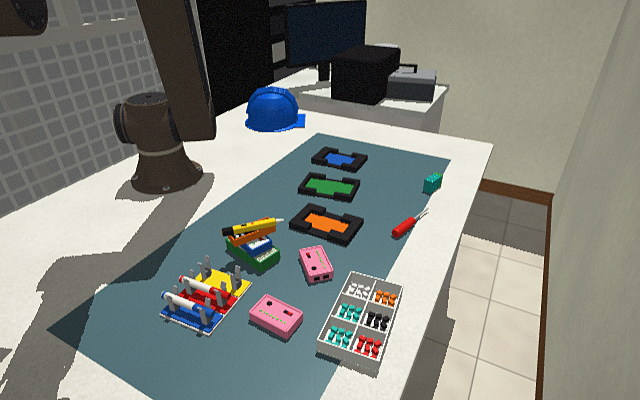

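View pics/top0.png

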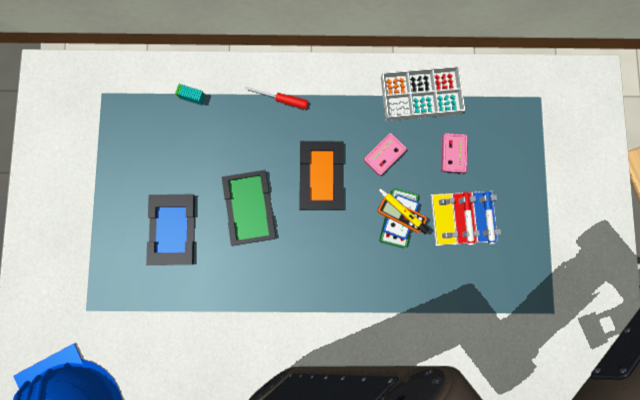

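```bash
cat > h.py <<'E'
import numpy as np, cv2
from scipy.spatial.transform import Rotation as R
from plant import sensors,cams
def cap(n,save=None):
    c=cams.capture(n)
    if save: cv2.imwrite(f"pics/{save}.png",c["image"][:,:,::-1])
    return c
def cam(c):
    f=c["image"].shape[0]/2/np.tan(np.radians(c["fov_y"]/2))
    return f,R.from_euler('xyz',c["rotation"],degrees=True).as_matrix()
def ray(c,uv,z):
    f,M=cam(c); uv=np.atleast_2d(uv).astype(float)
    d=np.c_[(uv[:,0]-c["cx"])/f,(uv[:,1]-c["cy"])/f,np.ones(len(uv))]@M.T
    t=(z-c["xyz"][2])/d[:,2]
    return c["xyz"]+d*t[:,None]
def proj(c,p):
    f,M=cam(c); q=(np.atleast_2d(p)-c["xyz"])@M
    return np.c_[q[:,0]/q[:,2]*f+c["cx"],q[:,1]/q[:,2]*f+c["cy"]]
def tri(cs,uvs):
    A=np.zeros((3,3));b=np.zeros(3)
    for c,uv in zip(cs,uvs):
        f,M=cam(c); d=M@np.array([(uv[0]-c["cx"])/f,(uv[1]-c["cy"])/f,1]); d/=np.linalg.norm(d)
        P=np.eye(3)-np.outer(d,d); A+=P;b+=P@c["xyz"]
    return np.linalg.solve(A,b)
def zoom(c,x0,y0,x1,y1,s,name):
    im=c["image"][y0:y1,x0:x1,::-1]
    im=cv2.resize(im,None,fx=s,fy=s,interpolation=cv2.INTER_CUBIC)
    for u in range((x0+9)//10*10,x1,10): cv2.line(im,((u-x0)*s,0),((u-x0)*s,4 if u%50 else 12),(255,0,255),1)
    for v in range((y0+9)//10*10,y1,10): cv2.line(im,(0,(v-y0)*s),(4 if v%50 else 12,(v-y0)*s),(255,0,255),1)
    cv2.imwrite(f"pics/{name}.png",im)
def st():
    s=sensors.get_state(); print(round(s["time_s"],3),s["tcp_pos"].round(4),s["eef_rot"].round(2),s["contact_force"].round(1),round(s["gripper_width"]*1000,1),s["joints"].round(1))
    return s
E
python3 - <<'E'
from h import *
t=cap("top");s=cap("scene")
zoom(t,360,170,510,260,5,"t1")
zoom(s,150,200,300,340,4,"s1")
zoom(t,280,125,480,225,4,"t2")
E
```

```text
(no output)
```

View pics/t1.png

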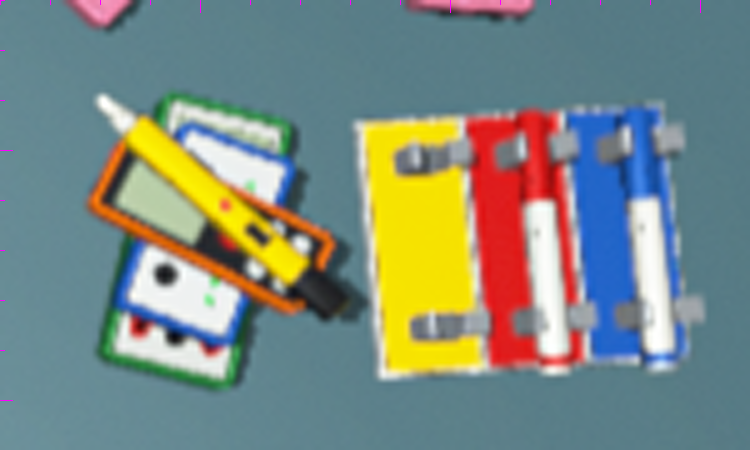

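View pics/s1.png

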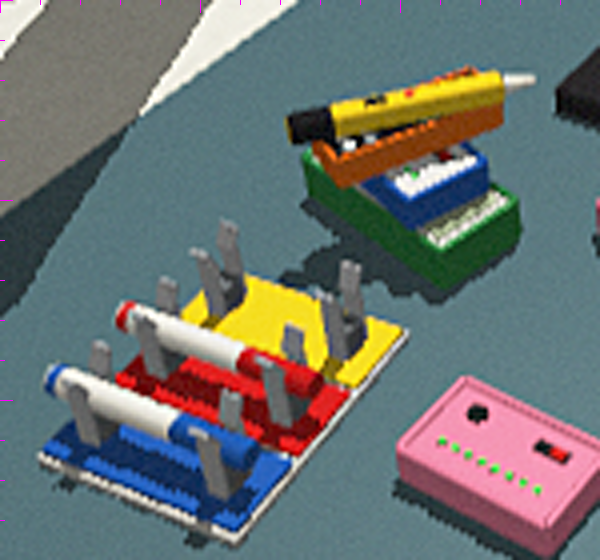

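```bash
cat > m.py <<'E'
from h import *
def mask(c,lo,hi):
    h=cv2.cvtColor(c["image"],cv2.COLOR_RGB2HSV); return cv2.inRange(h,lo,hi)
def comps(c,lo,hi,mn=30):
    n,l,s,ce=cv2.connectedComponentsWithStats(mask(c,lo,hi))
    return [( s[i],ce[i].round(1),(l==i)) for i in range(1,n) if s[i][4]>=mn]
def rect(c,m,z):
    # minAreaRect in world plane z from the mask's pixel-corner outlines
    v,u=np.nonzero(m); P=[]
    for du in(-.5,.5):
        for dv in(-.5,.5): P.append(np.c_[u+du,v+dv])
    W=ray(c,np.vstack(P),z)[:,:2]*1000
    (cx,cy),(w,h),a=cv2.minAreaRect(W.astype(np.float32))
    if w<h: w,h,a=h,w,a+90
    a=(a+90)%180-90
    return np.round([cx,cy,w,h,a],1)
def cen(c,m,z):
    # moments-based centre and axis (robust, sub-pixel)
    v,u=np.nonzero(m); W=ray(c,np.c_[u,v],z)[:,:2]*1000
    mu=W.mean(0); w,V=np.linalg.eigh(np.cov((W-mu).T)); d=V[:,1]
    return np.round([*mu,np.sqrt(12*w[1]),np.sqrt(12*w[0]),(np.degrees(np.arctan2(d[1],d[0]))+90)%180-90],1)
HS=dict(yellow=((24,140,120),(34,255,255)),orange=((8,150,80),(20,255,255)),blue=((105,130,80),(122,255,255)),green=((55,130,50),(75,255,255)),red=((0,170,100),(5,255,255)))
E
python3 - <<'E'
from m import *
t=cap("top")
for k,(lo,hi) in HS.items():
    for s,ce,m in comps(t,lo,hi):
        print(k,s,ce, rect(t,m,.006),cen(t,m,.006), rect(t,m,.1) if k=="yellow" else "")
E
```

```text
yellow [385 193  37  34 295] [402.6 209.7] [ 526.7 -207.2  116.    23.    49. ] [ 527.1 -206.7  114.2   18.3   48.1] [ 516.9 -189.2  106.9   21.2   49. ]
yellow [433 194  23  50 756] [443.4 219.1] [ 505.3 -311.2  127.7   49.6    3.8] [ 504.  -309.9  119.4   47.8    4.4] [ 497.1 -285.   117.7   45.7    3.8]
orange [387  79   5  15  39] [389.1  85.9] [ 854.8 -177.3   41.4   12.6    8.2] [ 854.9 -177.5   39.5    8.3    7.5] 
orange [399  78   5  14  35] [401.7  84.2] [ 859.1 -209.1   38.5   13.2   -1.1] [ 860.  -210.9   39.4    7.7    6.8] 
orange [ 310  151   24   50 1133] [321.2 174.9] [ 6.144e+02 -2.000e-01  1.302e+02  6.190e+01  0.000e+00] [ 6.154e+02  5.000e-01  1.276e+02  5.930e+01 -8.000e-01] 
orange [378 198  43  34 150] [395.4 217.9] [ 502.6 -193.6  126.4   39.2   48. ] [ 506.1 -188.1  133.6   25.8   56. ] 
orange [407 208  20  16  56] [418.6 215. ] [ 517.3 -243.8   60.3   18.7   46.7] [ 513.9 -247.1   59.3   13.    54.7] 
blue [473 191  24  52 575] [483.2 214.3] [ 511.3 -415.8  132.6   50.5    4. ] [ 516.8 -411.7  124.5   47.8   -1.1] 
blue [395 195  24  16  49] [409.7 201. ] 
[... 634 characters left out ...]
1.9  80.1   9.5] 
green [391 189  27  12  44] [404.4 192.5] [ 567.9 -211.9   72.    19.5   76.2] [ 571.2 -212.3   86.2   18.    77.1] 
green [380 232  29  16  73] [392.8 241.2] [ 451.1 -182.9   73.6   32.6   81.3] [ 447.1 -180.5   92.2   29.6   75.7] 
red [436  75   4  14  32] [437.3  82. ] [ 868.2 -305.2   39.1    9.8    3.8] [ 866.7 -305.3   40.     6.9    4.7] 
red [448  74   5  14  33] [450.1  80.6] [ 871.2 -339.    39.    11.1    3.1] [ 871.  -339.4   40.8    7.4    5.6] 
red [276  93  32  16 274] [291.7 100.5] [813.2  79.4  87.4  27.5  74. ] [812.6  78.5  83.2  23.3  74.5] 
red [454 193  21  50 511] [462.1 214.7] [ 508.4 -363.3  127.8   47.9    4. ] [ 515.5 -358.   121.3   42.9   -3.3]
```

View pics/t2.png

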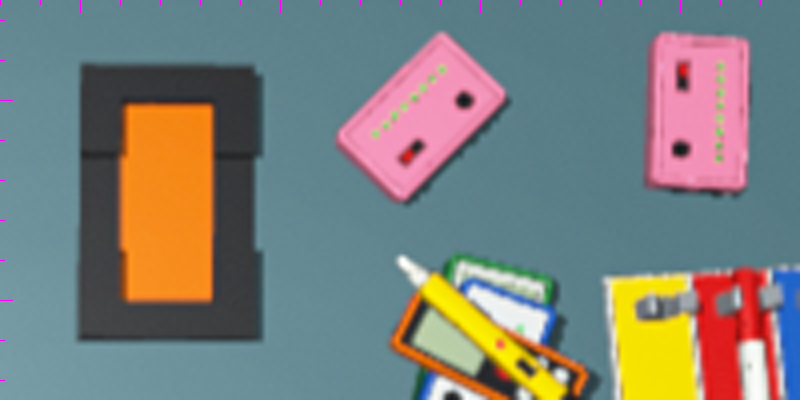

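Run:
```python
from m import *
t=cap("top");s=cap("scene")
# pen
for c,box in((t,(375,185,440,240)),(s,(215,210,295,245))):
    for q,ce,m in comps(c,*HS["yellow"]):
        if box[0]<ce[0]<box[2] and box[1]<ce[1]<box[3]:
            print("pen",q,rect(c,m,.092),cen(c,m,.092))
            v,u=np.nonzero(m);W=ray(c,np.c_[u,v],.092)[:,:2]*1000
            d=np.array([np.cos(np.radians(48.5)),np.sin(np.radians(48.5))]);n=np.array([-d[1],d[0]])
            print(np.percentile(W@d,[0,1,50,99,100]),np.percentile(W@n,[0,1,50,99,100]))
    for k in("yellow","red","blue"):
      for q,ce,m in comps(c,*HS[k],300):
        print(k,q,ce,rect(c,m,.010))
    for k in("orange","blue","green"):
      for q,ce,m in comps(c,*HS[k],200):
        print(k,q,ce,rect(c,m,.006))
zoom(t,372,180,442,240,11,"t3")
zoom(s,215,210,295,260,10,"s3")
zoom(s,150,250,260,340,7,"s4")
```

```text
pen [385 193  37  34 292] [ 517.9 -190.7  107.4   21.1   49. ] [ 518.1 -190.2  105.9   16.9   48.1]
[148.25084331 149.45613911 201.98846543 251.0807292  252.41176639] [-523.22907818 -522.66263635 -513.76971222 -505.86078323 -505.43606397]
yellow [433 194  23  50 755] [443.4 219.1] [ 505.  -310.1  127.2   49.4    3.8]
red [454 193  21  50 510] [462.1 214.6] [ 508.1 -362.   127.3   47.7    4. ]
blue [473 191  24  52 575] [483.2 214.4] [ 510.9 -414.5  132.1   50.6    4. ]
blue [ 156  207   31   46 1359] [170.8 229.4] [4.733e+02 3.762e+02 1.153e+02 7.860e+01 4.000e-01]
blue [  13  344  109   56 3944] [ 65.7 379.2] [130.9 606.  261.7 129.1 -89.8]
orange [ 310  151   24   50 1132] [321.1 175. ] [ 6.144e+02 -2.000e-01  1.302e+02  6.190e+01  0.000e+00]
blue [473 191  24  52 575] [483.2 214.4] [ 511.3 -416.   132.6   50.8    4. ]
blue [ 156  207   31   46 1359] [170.8 229.4] [4.735e+02 3.774e+02 1.156e+02 7.880e+01 4.000e-01]
blue [  13  344  109   56 3944] [ 65.7 379.2] [130.  608.  262.5 129.6 -89.8]
green [ 229  176   39   63 1883] [248.3 207. ] [532.  184.9 154.9  84.    9.8]
pen [233 218
[... 584 characters left out ...]
 1.0151e+03  4.2740e+02  1.2250e+02  8.8600e+01 -2.0000e-01]
orange [305 213  44  20 482] [325.8 223.2] [ 6.080e+02 -1.000e-01  1.277e+02  6.780e+01  8.000e-01]
orange [228 225  48  22 368] [251.2 235.7] [ 465.7 -137.5  134.4   58.9   48.5]
blue [ 245   86   60   46 2115] [272.9 110.4] [-81.  773.7 698.5 278.8 -54.3]
blue [325 153  30  13 241] [338.5 158.8] [467.5 375.9 110.6  91.7   2.3]
blue [241 236  31  21 247] [257.8 248. ] [ 501.2 -163.    80.    65.3   67.2]
blue [161 303  62  30 741] [193.9 316.3] [ 507.3 -411.7  130.1   54.5    3.7]
green [305 178  49  17 514] [328.9 186.3] [525.1 183.1 156.   92.6  11.2]
green [225 238  55  34 510] [254.4 257.4] [ 492.3 -181.   173.6   91.1  -13.9]
```

View pics/t3.png

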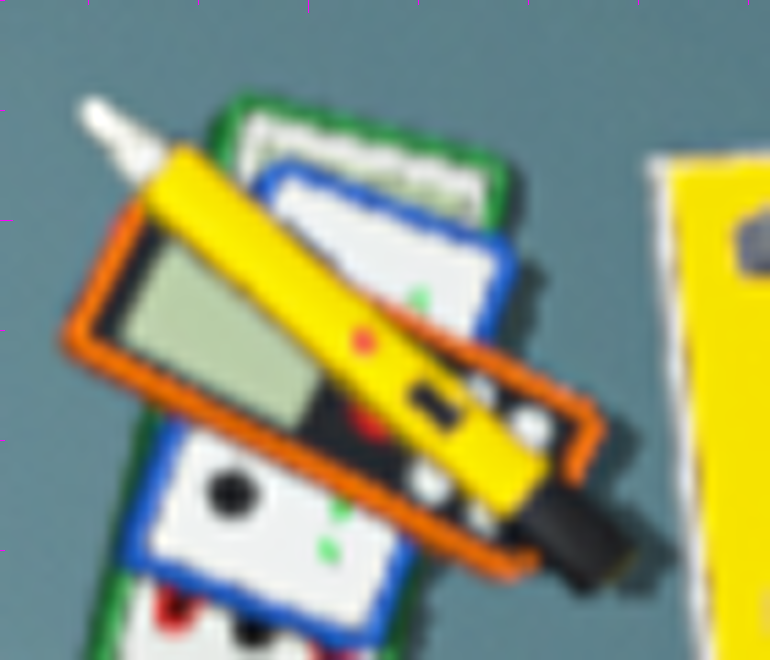

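View pics/s3.png

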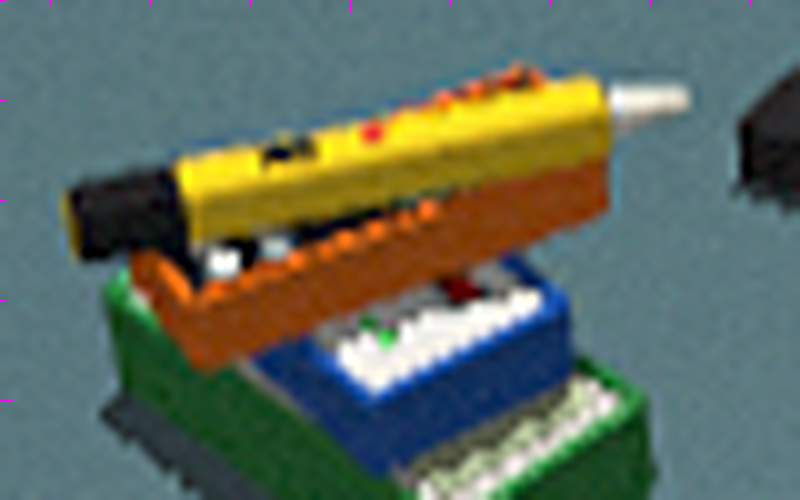

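View pics/s4.png

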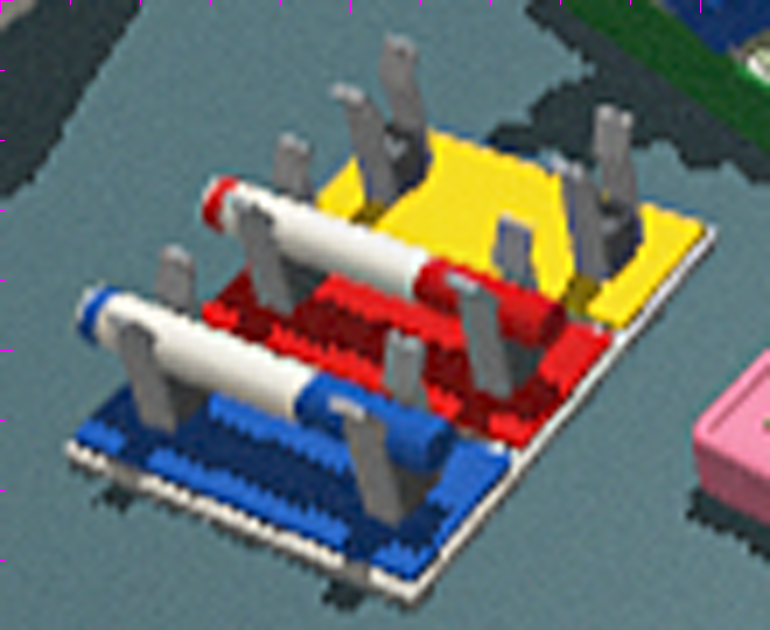

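```bash
cat >> h.py <<'E'
def plan(x,y,z,jaw):
    s=st(); M=R.from_euler('xyz',s["eef_rot"],degrees=True).as_matrix()
    d=M.T@(np.array([x,y,z])-s["tcp_pos"])*100
    zz=M[:,2]; yaw=np.degrees(np.arctan2(zz[1],zz[0]))
    a=-((jaw-yaw+90)%180-90)
    print("axes x",M[:,0].round(3),"z",zz.round(3),"jawyaw",round(yaw,2)); print("shift cm",d.round(2),"turn",round(a,1))
E
python3 - <<'E'
from m import *
t=cap("top")
print(ray(t,[(427.6,231.8),(387,195.5)],.092)*1000)
# laser meter corners at z=.084 etc from t3
P=lambda l:[(372+a/11-.5,180+b/11-.5) for a,b in l]
print(ray(t,P([(62,345),(515,580),(605,415)]),.084)*1000)
print(ray(t,P([(130,560),(375,650),(520,240),(270,170)]),.060)*1000)
print(ray(t,P([(230,95),(510,160)]),.034)*1000)
plan(.5088,-.1998,.16,48.8-90)
E
```

```text
[[ 466.31861721 -248.11806038   92.        ]
 [ 551.55322581 -154.07419436   92.        ]]
[[ 515.66975072 -131.34520115   84.        ]
 [ 465.64652178 -228.07582791   84.        ]
 [ 501.28619595 -248.37327736   84.        ]]
[[ 470.88847666 -148.98730709   60.        ]
 [ 451.55849286 -202.38209992   60.        ]
 [ 542.14376783 -236.35458269   60.        ]
 [ 557.39036835 -181.23843802   60.        ]]
[[ 578.07596245 -177.06717856   34.        ]
 [ 563.61931854 -240.39975121   34.        ]]
0.4 [ 0.2401 -0.6308  0.2264] [ 11.08  89.99 121.92] [ 0.2 -0.9 -0.2] 87.5 [-52.6  20.6   0.7  -0.  -70.1 -16.5]
axes x [-0.  0. -1.] z [-0.356  0.935  0.   ] jawyaw 110.84
shift cm [  6.65 -40.44  30.71] turn -28.0
```

```bash
python3 -m handwheel '[0.3,-2,1.5,-1.4, 1,-6,4.6,-4.1, 1.9,-11.3,8.6,-7.7, 2.8,-17,12.9,-11.6, 3.7,-22.6,17.2,-15.5, 4.6,-28.3,21.5,-19.3, 5.4,-33.1,25.2,-22.6, 6.1,-37.2,28.3,-25.4, 6.5,-39.6,30.1,-27, 6.65,-40.4,30.7,-27.6]' 4.5 40
python3 - <<'E'
from h import *
plan(.5089,-.2002,.0865,138.4)
E
```

```text
time_s: 1.65
tcp_pos: [0.5098, -0.1977, 0.1598]
eef_rot: [-24.6, 90.0, 114.1]
contact_force: [-0.3, -1.1, -0.8]
gripper_width: 0.0451
1.65 [ 0.5098 -0.1977  0.1598] [-24.57  89.99 114.1 ] [-0.3 -1.1 -0.8] 45.1 [ -0.7  11.7 -21.   -0.  -57.4 -40.7]
axes x [-0.  0. -1.] z [-0.751  0.66   0.   ] jawyaw 138.67
shift cm [ 7.33  0.25 -0.1 ] turn 0.3
```

```bash
python3 -m handwheel '[0.5,0,0,0, 1.5,0.1,0,0, 2.7,0.15,0,0, 3.9,0.2,0,0, 5,0.2,0,0, 6,0.2,0,0, 6.7,0.2,0,0, 7.1,0.2,0,0, 7.2,0.2,0,0, 7.2,0.2,0,0]'
python3 - <<'E'
from h import *
plan(.5089,-.2002,.0865,138.4)
t=cap("top");s=cap("scene")
zoom(t,360,170,450,250,8,"t4")
zoom(s,200,190,300,265,8,"s5")
E
```

```text
time_s: 2.9
tcp_pos: [0.5074, -0.2016, 0.0883]
eef_rot: [-149.6, 90.0, -11.2]
contact_force: [-0.2, 0.2, -0.0]
gripper_width: 0.0449
2.9 [ 0.5074 -0.2016  0.0883] [-149.63   89.98  -11.18] [-0.2  0.2 -0. ] 44.9 [ -1.1  16.1 -26.    0.  -47.9 -40.4]
axes x [ 0. -0. -1.] z [-0.748  0.663 -0.   ] jawyaw 138.45
shift cm [ 0.18 -0.21 -0.02] turn 0.1
```

View pics/s5.png

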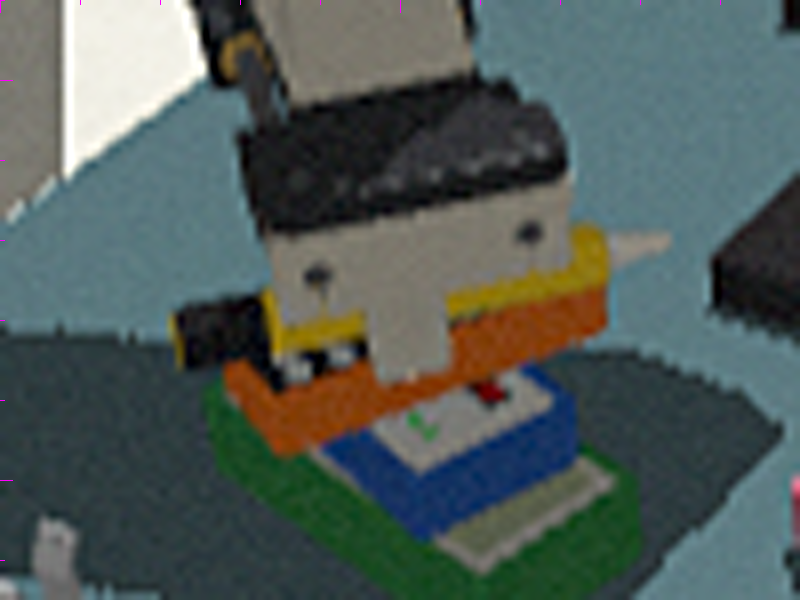

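View pics/t4.png

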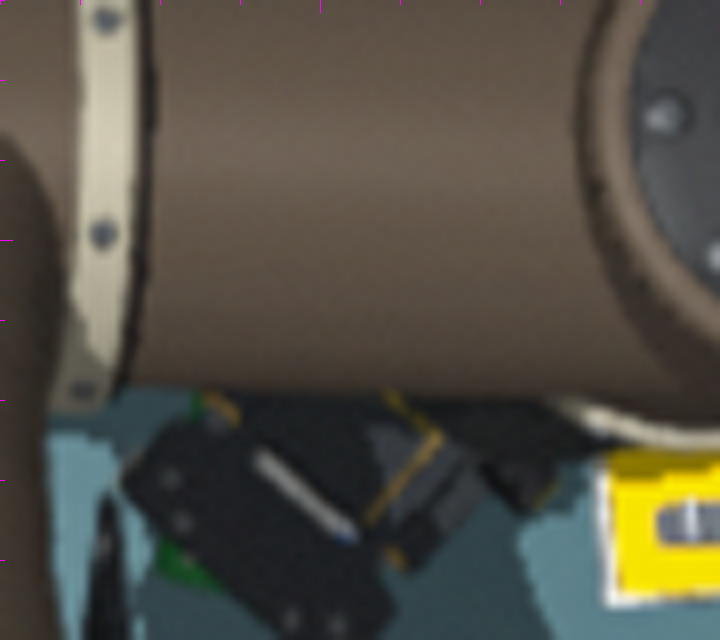

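```bash
python3 -m handwheel '[0.15,-0.2,0,0, 0.15,-0.2,0,0, 0.15,-0.2,0,0, 0.15,-0.2,0,0, 0.15,-0.2,0,0, 0.15,-0.2,0,0, 0.15,-0.2,0,0, 0.15,-0.2,0,0, 0.15,-0.2,0,0, 0.15,-0.2,0,0]' 0.8 50
python3 - <<'E'
from h import *
plan(.505,-.310,.12,94)
E
```

```text
time_s: 4.25
tcp_pos: [0.5085, -0.2001, 0.0866]
eef_rot: [-112.1, 90.0, 26.4]
contact_force: [-0.0, 1.0, 0.9]
gripper_width: 0.0156
4.25 [ 0.5085 -0.2001  0.0866] [-112.09   90.     26.36] [-0.   1.   0.9] 15.6 [ -0.9  16.3 -26.   -0.  -47.8 -40.6]
axes x [ 0.  0. -1.] z [-0.748  0.663 -0.   ] jawyaw 138.44
shift cm [-3.34  8.45 -7.03] turn 44.4
```

```bash
python3 -m handwheel '[-0.3,0,0,0, -1,0,0,0, -2,0,0,0, -3.5,0,0,0, -5,0,0,0, -6.5,0,0,0, -8,0,0,0, -9.2,0,0,0, -9.8,0,0,0, -10,0,0,0]'
python3 - <<'E'
from m import *
plan(.505,-.310,.12,94)
t=cap("top");s=cap("scene")
zoom(s,180,140,300,230,6,"s6")
zoom(t,360,170,450,250,8,"t6")
E
```

```text
time_s: 5.5
tcp_pos: [0.5085, -0.2001, 0.1868]
eef_rot: [-109.2, 90.0, 29.2]
contact_force: [0.6, 0.0, -0.8]
gripper_width: 0.0156
5.5 [ 0.5085 -0.2001  0.1868] [-109.2    89.99   29.25] [ 0.6  0.  -0.8] 15.6 [ -0.9  10.2 -18.9  -0.  -60.8 -40.6]
axes x [ 0.  0. -1.] z [-0.748  0.663 -0.   ] jawyaw 138.44
shift cm [ 6.67  8.46 -7.03] turn 44.4
```

View pics/s6.png

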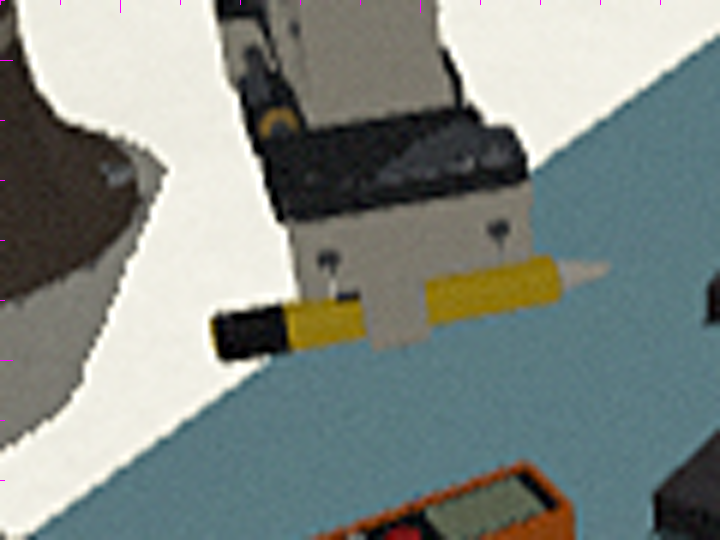

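View pics/t6.png

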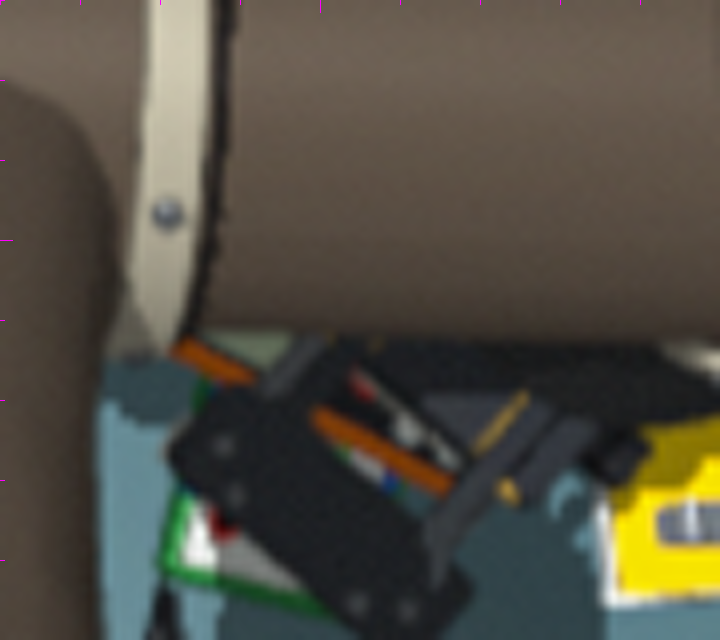

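Run:
```python
from h import *
s=cap("scene"); f,M=cam(s)
tcp=np.array([.5085,-.2001,.1868]);a=np.radians(48.44);d=np.array([np.cos(a),np.sin(a),0]);n=np.array([d[1],-d[0],0])
for uv in((180+217/6-.5,140+338/6-.5),(180+559/6-.5,140+280/6-.5)):
    r=M@np.array([(uv[0]-s["cx"])/f,(uv[1]-s["cy"])/f,1])
    t=((tcp+.008*n-s["xyz"])@n)/(r@n); p=s["xyz"]+r*t-tcp
    print("along",p@d*1000,"z",p[2]*1000)
```

```text
along -64.0432650478933 z 10.726107103016885
along 63.13039751841246 z 8.238470811015391
```

Run:
```python
from h import *
t0=cv2.imread("pics/top0.png");s0=cv2.imread("pics/scene0.png")
a=np.radians(4);ex=np.array([np.cos(a),np.sin(a),0]);ey=np.array([-ex[1],ex[0],0]);o=np.array([.5043,-.3102,.006])
pts=np.array([o+sx*ex*.042+sy*ey*.0125+np.array([0,0,.054]) for sx in(-1,1) for sy in(-1,1)]+[o+sx*ex*.063+sy*ey*.024+np.array([0,0,.004]) for sx in(-1,1) for sy in(-1,1)])
for n,im,b,sc in(("top",t0,(425,180,505,255),9),("scene",s0,(150,245,260,340),7)):
    c=cap(n); q=proj(c,pts)
    z=cv2.resize(im[b[1]:b[3],b[0]:b[2]],None,fx=sc,fy=sc,interpolation=cv2.INTER_CUBIC)
    for u,v in q: cv2.circle(z,(int((u+.5-b[0])*sc),int((v+.5-b[1])*sc)),4,(255,0,255),1)
    cv2.imwrite(f"pics/o_{n}.png",z)
```

```text
(no output)
```

View pics/o_top.png

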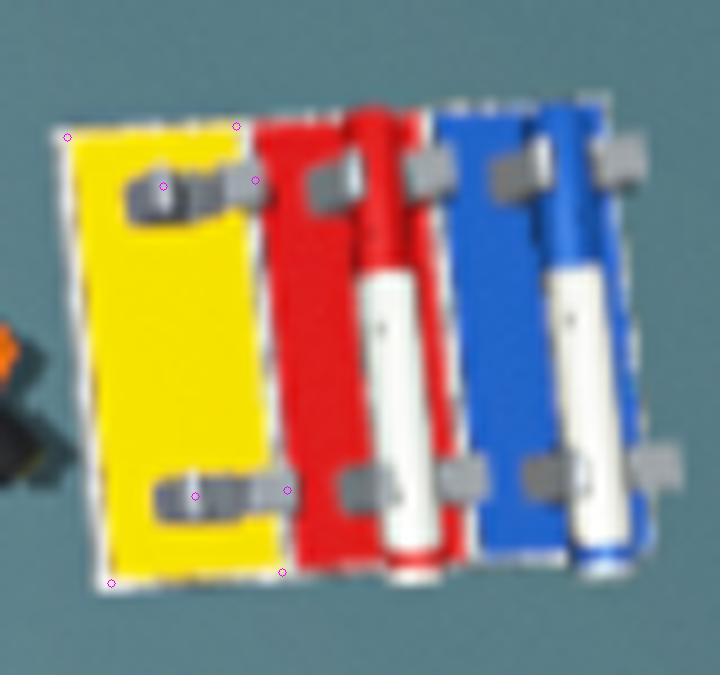

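View pics/o_scene.png

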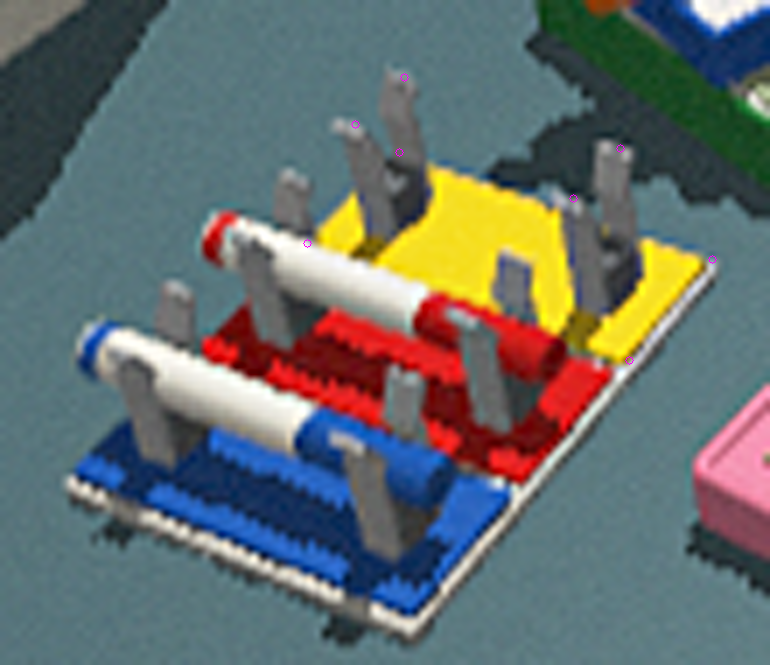

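```bash
python3 -m handwheel '[0.3,0.4,-0.4,2, 1,1.3,-1.1,7, 2,2.5,-2.1,14, 3,3.8,-3.2,21, 4,5.1,-4.2,28, 5,6.3,-5.3,35, 5.8,7.4,-6.1,40, 6.4,8.1,-6.8,43, 6.7,8.5,-7.05,44.4, 6.7,8.5,-7.05,44.4]'
python3 - <<'E'
from h import *
plan(.5048,-.3103,.066,94)
s=cap("scene");zoom(s,130,200,270,330,6,"s7")
E
```

```text
time_s: 7.0
tcp_pos: [0.5047, -0.3106, 0.1193]
eef_rot: [68.8, 90.0, 162.9]
contact_force: [0.2, 0.1, -0.3]
gripper_width: 0.016
7.0 [ 0.5047 -0.3106  0.1193] [ 68.82  89.97 162.86] [ 0.2  0.1 -0.3] 16.0 [-12.7  18.1 -18.1  -0.  -53.9 -73.2]
axes x [-0.  0. -1.] z [-0.07   0.998  0.   ] jawyaw 94.04
shift cm [ 5.33 -0.02  0.03] turn 0.0
```

View pics/s7.png

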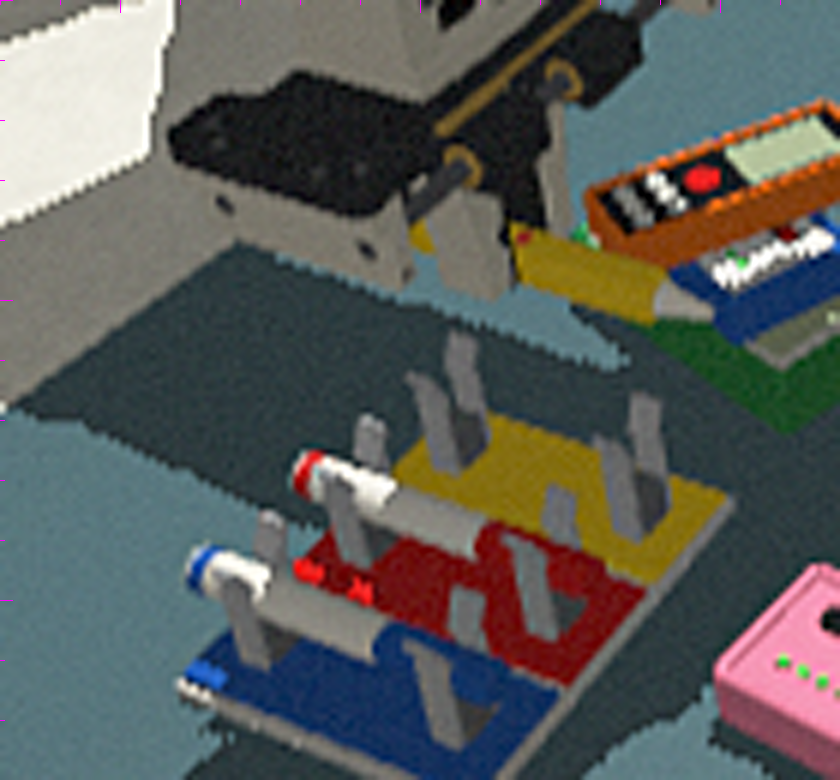

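```bash
python3 -m handwheel '[0.4,0,0,0, 1.2,0,0,0, 2.1,0,0,0, 3,0,0,0, 3.9,0,0,0, 4.7,0,0,0, 5.3,0,0,0, 5.7,0,0,0, 5.9,0,0,0, 5.9,0,0,0]' - 60
python3 - <<'E'
from h import *
plan(.5048,-.3103,.0305,94)
s=cap("scene");zoom(s,130,200,270,330,6,"s8")
E
```

```text
time_s: 8.3
tcp_pos: [0.5049, -0.3105, 0.0606]
eef_rot: [-126.2, 90.0, -32.2]
contact_force: [-0.5, -0.1, -0.4]
gripper_width: 0.0154
8.3 [ 0.5049 -0.3105  0.0606] [-126.24   90.    -32.19] [-0.5 -0.1 -0.4] 15.4 [-12.7  21.9 -21.5   0.  -46.6 -73.2]
axes x [ 0. -0. -1.] z [-0.071  0.998 -0.   ] jawyaw 94.05
shift cm [3.01 0.01 0.02] turn 0.0
```

View pics/s8.png

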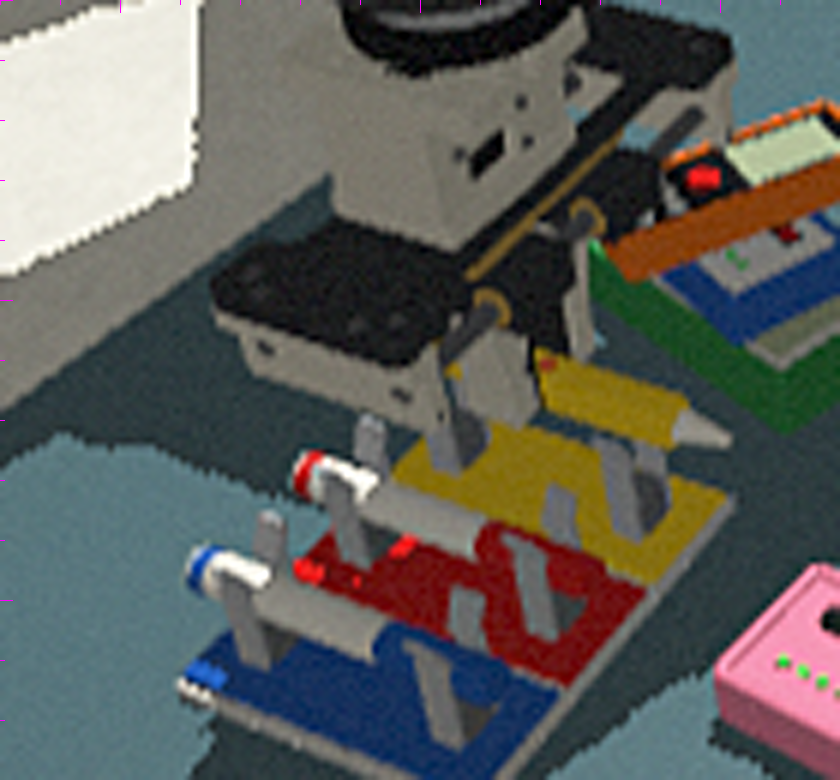

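```bash
python3 -m handwheel '[0.3,0,0,0, 0.7,0,0,0, 1.1,0,0,0, 1.5,0,0,0, 1.9,0,0,0, 2.3,0,0,0, 2.6,0,0,0, 2.9,0,0,0, 3.05,0,0,0, 3.05,0,0,0]'
python3 - <<'E'
from h import *
plan(.5048,-.3103,.0305,94)
s=cap("scene");zoom(s,130,200,270,330,6,"s9")
E
```

```text
time_s: 9.6
tcp_pos: [0.5046, -0.3104, 0.0305]
eef_rot: [77.7, 90.0, 171.7]
contact_force: [-2.2, 1.9, 8.1]
gripper_width: 0.0153
9.6 [ 0.5046 -0.3104  0.0305] [ 77.66  89.97 171.71] [-2.2  1.9  8.1] 15.3 [-12.7  24.  -23.1   0.  -42.9 -73.2]
axes x [-0.  0. -1.] z [-0.071  0.998  0.   ] jawyaw 94.05
shift cm [ 0.   -0.03  0.01] turn 0.1
```

View pics/s9.png

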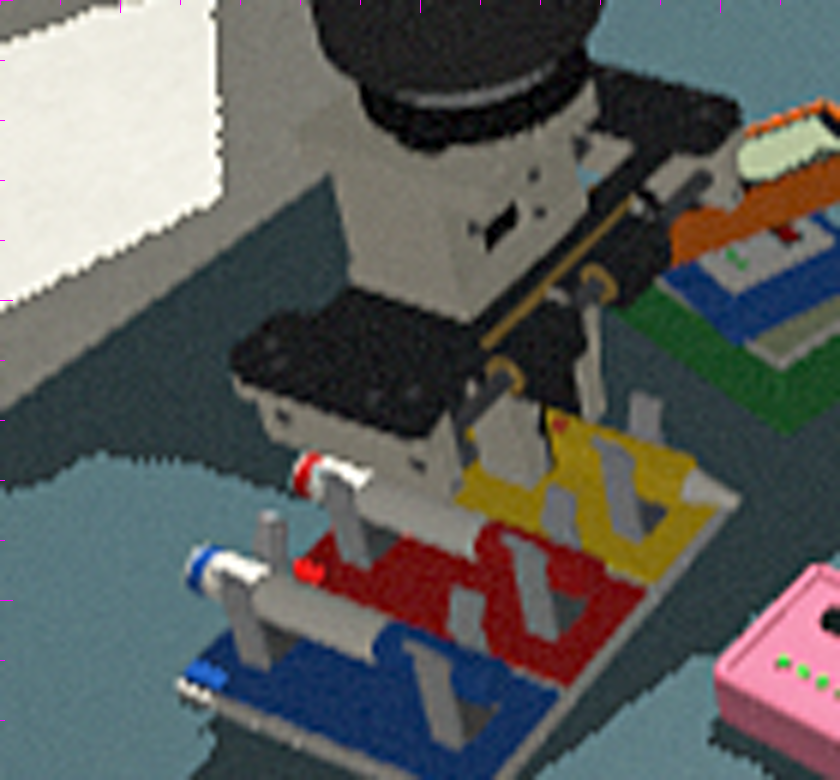

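```bash
python3 -m handwheel '[0.1,0,0,0, 0.15,0,0,0, 0.15,0,0,0, 0.15,0,0,0, 0.15,0,0,0, 0.15,0,0,0, 0.15,0,0,0, 0.15,0,0,0, 0.15,0,0,0, 0.15,0,0,0]'
```

```text
time_s: 10.9
tcp_pos: [0.5045, -0.3104, 0.0305]
eef_rot: [-179.1, 90.0, -85.0]
contact_force: [-6.0, 5.8, 21.2]
gripper_width: 0.0151
```

```bash
python3 -m handwheel '[-0.1,0,0,0, -0.15,0,0,0, -0.15,0,0,0, -0.15,0,0,0, -0.15,0,0,0, -0.15,0,0,0, -0.4,0,0,0, -1,0,0,0, -2,0,0,0, -3,0,0,0]' 3
python3 -m handwheel '[-1,0,0,0, -3,0,0,0, -6,0,0,0, -9,0,0,0, -9,2,3,0, -9,6,8,0, -9,9,13,0, -9,12,18,0, -9,14,21,0, -9,14,21,0]'
python3 - <<'E'
from h import *
st()
s=cap("scene");t=cap("top")
zoom(s,150,200,300,330,5,"s10")
zoom(t,360,170,510,260,5,"t10")
E
```

```text
time_s: 12.15
tcp_pos: [0.5051, -0.3106, 0.0596]
eef_rot: [-113.5, 90.0, -19.4]
contact_force: [0.6, -0.4, 0.4]
gripper_width: 0.0299
time_s: 13.4
tcp_pos: [0.3493, -0.1097, 0.1495]
eef_rot: [-73.3, 89.9, 21.0]
contact_force: [0.8, -0.0, -0.3]
gripper_width: 0.0297
13.4 [ 0.3493 -0.1097  0.1495] [-73.26  89.85  20.96] [ 0.8 -0.  -0.3] 29.7 [ 14.1  -6.3 -41.8  -0.  -54.4 -99.9]
```

View pics/s10.png

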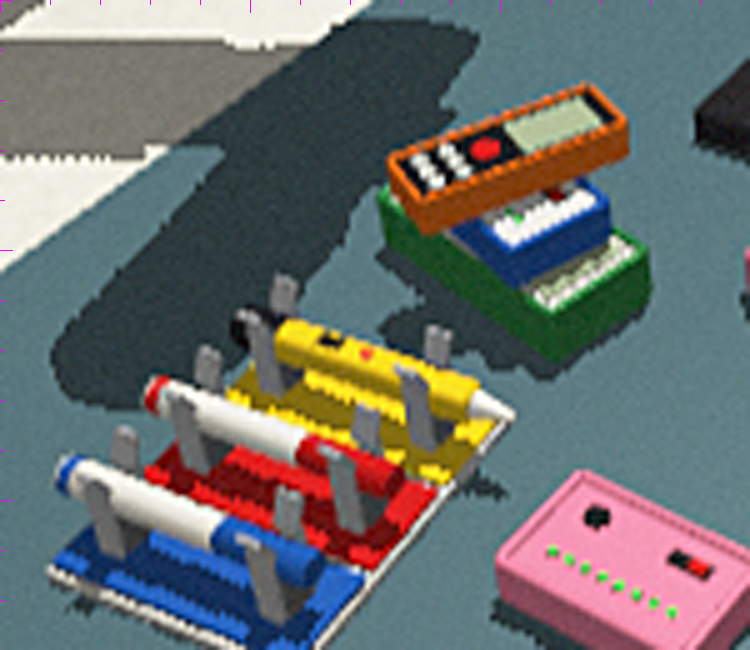

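View pics/t10.png

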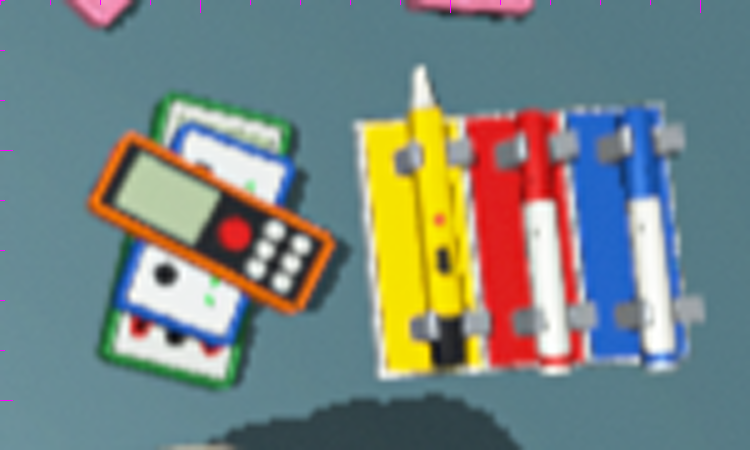

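Run:
```python
from m import *
t=cap("top");s=cap("scene")
for c,B in((t,(380,195,430,235)),(s,(220,210,280,250))):
    for q,ce,m in comps(c,*HS["orange"],20):
        if B[0]<ce[0]<B[2] and B[1]<ce[1]<B[3]: print(q,ce,rect(c,m,.072),rect(c,m,.084))
# corners picked from t10 at z=.084 : 
P=[(360+a/5-.5,170+b/5-.5) for a,b in((130,132),(90,207),(295,312),(334,240))]
W=ray(t,P,.084)[:,:2]*1000;print(W.round(1),W.mean(0))
S=[(150+a/5-.5,200+b/5-.5) for a,b in((588,85),(388,158),(424,202),(627,122))]
W=ray(s,S,.084)[:,:2]*1000;print(W.round(1),W.mean(0))
plan(.51,-.19,.13,63+90)
```

```text
[378 197  49  35 270] [401.9 215.2] [ 509.1 -192.   116.1   48.2   62.6] [ 507.9 -189.8  114.9   47.7   62.6]
[227 217  49  30 462] [251.  233.5] [ 505.5 -188.9  122.8   74.3   61.9] [ 516.1 -201.2  120.2   72.8   61.9]
[[ 551.7 -151.7]
 [ 515.6 -132.2]
 [ 466.4 -228.5]
 [ 500.6 -247.9]] [ 508.57386635 -190.08978329]
[[ 515.2 -136.3]
 [ 465.3 -230.6]
 [ 501.9 -249.2]
 [ 550.2 -153.5]] [ 508.15451497 -192.40079823]
13.6 [ 0.3511 -0.1112  0.1489] [-93.68  89.96   0.35] [-0.5 -0.1  0.3] 29.9 [ 13.8  -6.  -41.6   0.  -54.3 -99.8]
axes x [ 0.001  0.    -1.   ] z [-0.07   0.998 -0.   ] jawyaw 94.03
shift cm [  1.9  -15.3   -8.98] turn -59.0
```

```bash
python3 -m handwheel '[0.2,-1,-0.6,-3, 0.4,-3,-1.8,-9, 0.8,-5,-3,-17, 1.2,-7,-4.2,-25, 1.6,-9,-5.4,-33, 1.9,-11,-6.6,-41, 1.9,-13,-7.7,-49, 1.9,-14.5,-8.5,-55, 1.9,-15.2,-8.9,-58.5, 1.9,-15.2,-8.9,-58.5]' 6.5 30
python3 - <<'E'
from m import *
plan(.5084,-.1913,.065,152.6)
E
```

```text
time_s: 14.85
tcp_pos: [0.5085, -0.1903, 0.1285]
eef_rot: [29.4, 89.9, -178.2]
contact_force: [-0.8, -0.5, 0.2]
gripper_width: 0.0654
14.85 [ 0.5085 -0.1903  0.1285] [  29.36   89.9  -178.25] [-0.8 -0.5  0.2] 65.4 [  0.2  13.2 -23.6   0.  -53.3 -27.8]
axes x [-0.002 -0.    -1.   ] z [-0.886  0.463  0.002] jawyaw 152.39
shift cm [ 6.35  0.09 -0.05] turn -0.2
```

```bash
python3 -m handwheel '[0.4,0,0,0, 1.2,0.05,0,0, 2.1,0.05,0,0, 3,0.05,0,0, 3.9,0.05,0,0, 4.8,0.05,0,0, 5.5,0.05,0,0, 6,0.05,0,0, 6.3,0.05,0,0, 6.3,0.05,0,0]'
python3 - <<'E'
from h import *
st();s=cap("scene");zoom(s,200,180,320,270,6,"s11")
E
```

```text
time_s: 16.1
tcp_pos: [0.508, -0.1894, 0.0665]
eef_rot: [32.3, 90.0, -175.1]
contact_force: [1.0, 0.6, 1.3]
gripper_width: 0.065
16.1 [ 0.508  -0.1894  0.0665] [  32.33   89.99 -175.13] [1.  0.6 1.3] 65.0 [  0.3  17.4 -27.7   0.  -44.9 -27.7]
```

View pics/s11.png

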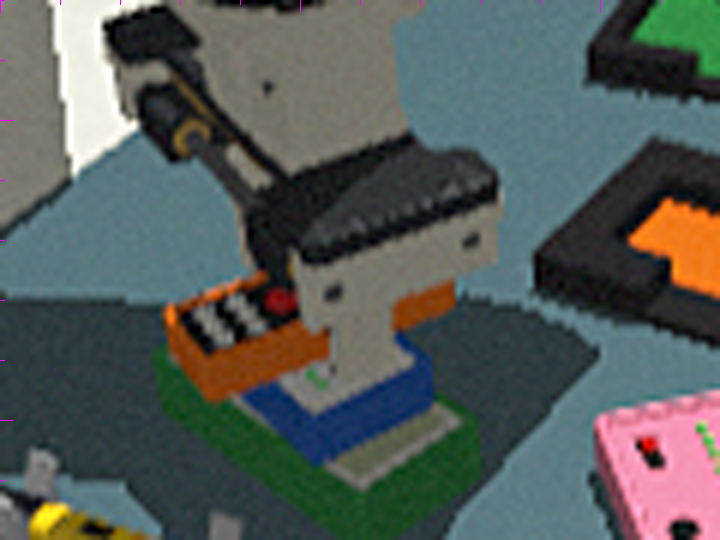

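```bash
python3 -m handwheel '[0,0,0,0, 0,0,0,0, 0,0,0,0, 0,0,0,0, 0,0,0,0, 0,0,0,0, 0,0,0,0, 0,0,0,0, 0,0,0,0, 0,0,0,0]' 3.4 35
python3 -m handwheel '[-0.2,0,0,0, -0.6,0,0,0, -1.2,0,0,0, -2,0,0,0, -3,0,0,0, -4.2,0,0,0, -5.4,0,0,0, -6.4,0,0,0, -7,0,0,0, -7,0,0,0]'
python3 - <<'E'
from h import *
plan(.615,.0,.12,89.7);s=cap("scene");zoom(s,200,140,320,270,6,"s12")
E
```

```text
time_s: 17.4
tcp_pos: [0.5081, -0.1894, 0.0667]
eef_rot: [-169.9, 90.0, -17.3]
contact_force: [-0.5, 1.2, 5.5]
gripper_width: 0.042
time_s: 18.65
tcp_pos: [0.5083, -0.1894, 0.137]
eef_rot: [-152.0, 90.0, 0.6]
contact_force: [-0.1, -0.5, -1.7]
gripper_width: 0.0417
18.65 [ 0.5083 -0.1894  0.137 ] [-151.98   89.96    0.57] [-0.1 -0.5 -1.7] 41.7 [  0.3  12.6 -23.2  -0.  -54.2 -27.7]
axes x [ 0.001  0.    -1.   ] z [-0.887  0.461 -0.001] jawyaw 152.54
shift cm [  1.71 -21.73  -0.74] turn 62.8
```

View pics/s12.png

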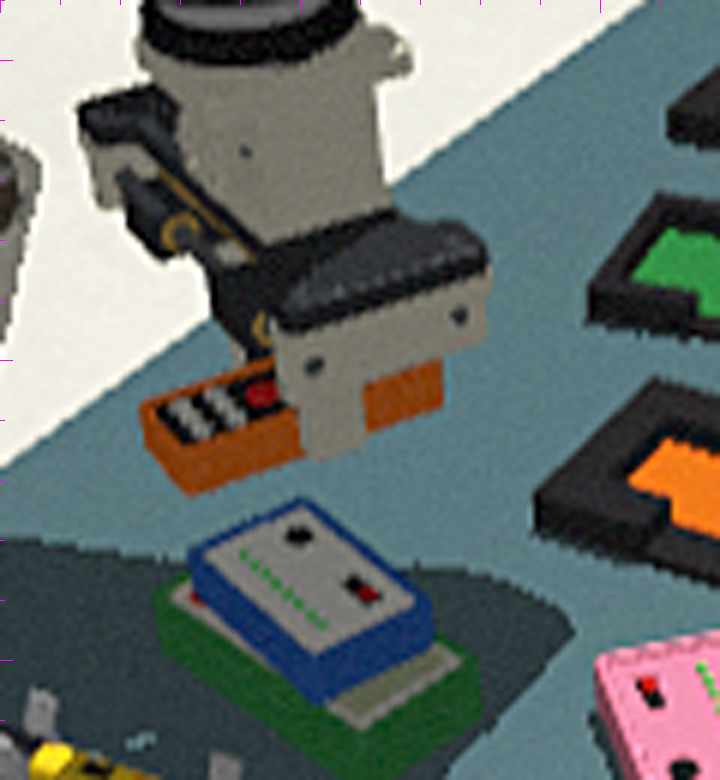

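```bash
python3 -m handwheel '[0,-1,0,2, 0.1,-3.2,-0.1,8, 0.2,-6,-0.2,16, 0.3,-9,-0.3,25, 0.4,-12,-0.4,34, 0.6,-15,-0.5,43, 0.7,-18,-0.6,52, 0.8,-20.3,-0.7,59, 0.8,-21.8,-0.7,62.8, 0.8,-21.8,-0.7,62.8]'
python3 - <<'E'
from h import *
plan(.6165,.0,.0127,89.7);s=cap("scene");zoom(s,270,130,390,250,6,"s13")
E
```

```text
time_s: 19.95
tcp_pos: [0.6148, 0.0016, 0.1276]
eef_rot: [104.2, 89.9, -166.0]
contact_force: [-0.5, -1.1, -1.3]
gripper_width: 0.042
19.95 [0.6148 0.0016 0.1276] [ 104.17   89.93 -166.01] [-0.5 -1.1 -1.3] 42.0 [  18.3   19.5  -14.6   -0.   -55.9 -108.5]
axes x [-0.001 -0.    -1.   ] z [ 0.003  1.    -0.   ] jawyaw 89.82
shift cm [11.49 -0.19 -0.15] turn 0.1
```

View pics/s13.png

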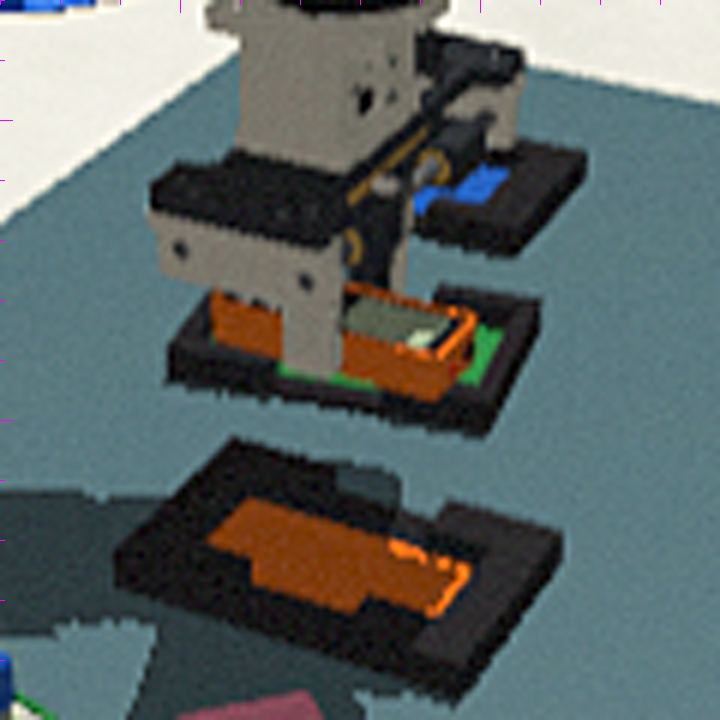

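```bash
python3 -m handwheel '[0.6,-0.1,-0.05,0, 2,-0.2,-0.1,0, 4,-0.2,-0.1,0, 6,-0.2,-0.1,0, 8,-0.2,-0.1,0, 9.5,-0.2,-0.1,0, 10.5,-0.2,-0.1,0, 10.9,-0.2,-0.1,0, 11.1,-0.2,-0.1,0, 11.1,-0.2,-0.1,0]'
python3 - <<'E'
from h import *
plan(.6165,.0,.0127,89.7);s=cap("scene");zoom(s,270,150,390,250,6,"s14")
E
```

```text
time_s: 21.25
tcp_pos: [0.6171, -0.0001, 0.018]
eef_rot: [-74.8, 90.0, 14.9]
contact_force: [-0.0, 0.4, -0.5]
gripper_width: 0.0417
21.25 [ 6.171e-01 -1.000e-04  1.800e-02] [-74.82  89.96  14.93] [-0.   0.4 -0.5] 41.7 [  18.1   26.8  -20.4    0.   -42.8 -108.4]
axes x [ 0.001  0.    -1.   ] z [0.004 1.    0.   ] jawyaw 89.75
shift cm [0.53 0.06 0.01] turn 0.0
```

View pics/s14.png

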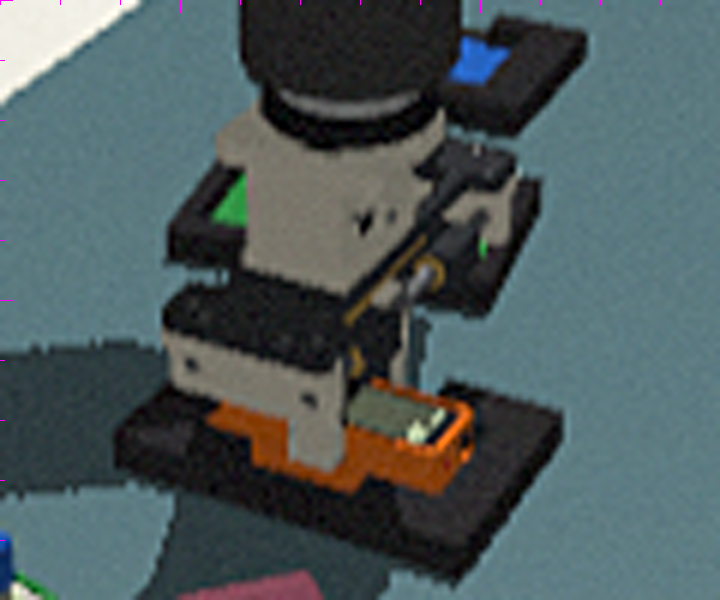

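```bash
python3 -m handwheel '[0.05,0,0,0, 0.15,0,0,0, 0.25,0,0,0, 0.35,0,0,0, 0.42,0,0,0, 0.48,0,0,0, 0.5,0,0,0, 0.53,0,0,0, 0.53,0,0,0, 0.53,0,0,0]'
```

```text
time_s: 22.55
tcp_pos: [0.6168, -0.0002, 0.0127]
eef_rot: [-89.4, 90.0, 0.4]
contact_force: [-3.3, 0.9, 6.5]
gripper_width: 0.0419
```

```bash
python3 -m handwheel '[0,0,0,0, 0,0,0,0, 0,0,0,0, 0,0,0,0, -0.2,0,0,0, -0.8,0,0,0, -2,0,0,0, -4,0,0,0, -6,0,0,0, -8,0,0,0]' 6
python3 -m handwheel '[-2,0,0,0, -4,0,0,0, -5,-4,-3,0, -5,-8,-6,0, -5,-12,-9,0, -5,-12,-11,0, -5,-12,-13,0, -5,-12,-14,0, -5,-12,-14,0, -5,-12,-14,0]'
python3 - <<'E'
from h import *
st()
s=cap("scene");t=cap("top")
zoom(s,200,190,380,290,4,"s15")
zoom(t,280,130,440,260,5,"t15")
E
```

```text
time_s: 23.8
tcp_pos: [0.617, -0.0002, 0.094]
eef_rot: [-78.8, 89.9, 11.0]
contact_force: [0.5, 0.2, -0.5]
gripper_width: 0.0599
time_s: 25.05
tcp_pos: [0.736, -0.1401, 0.1428]
eef_rot: [-74.7, 90.0, 15.1]
contact_force: [-0.5, 0.1, 0.4]
gripper_width: 0.0602
25.05 [ 0.736  -0.1401  0.1428] [-74.7   89.97  15.08] [-0.5  0.1  0.4] 60.2 [  4.1  30.4   5.3  -0.  -64.8 -94.3]
```

View pics/s15.png

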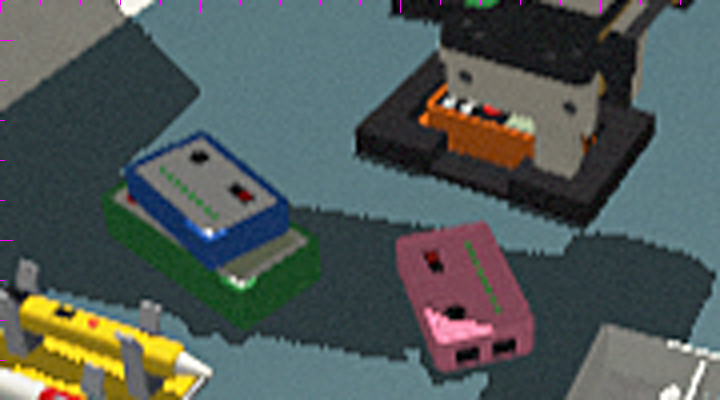

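View pics/t15.png

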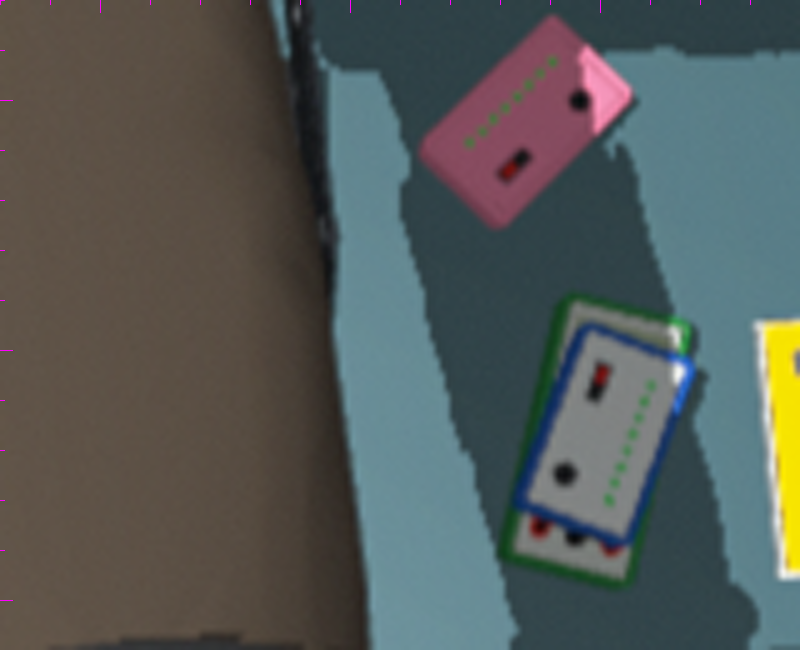

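Run:
```python
from m import *
t=cap("top");s=cap("scene")
for c,L,o,k in((t,((590,322),(692,362),(622,550),(518,508)),(280,130),5),(s,((200,132),(288,190),(212,245),(128,170)),(200,190),4)):
    W=ray(c,[(o[0]+a/k-.5,o[1]+b/k-.5) for a,b in L],.060)[:,:2]*1000
    (x,y),(w,h),a=cv2.minAreaRect(W.astype(np.float32))
    print(W.round(1).tolist(),W.mean(0).round(1),x,y,w,h,a, [np.degrees(np.arctan2(*(W[i]-W[j])[::-1])).round(1) for i,j in((0,1),(1,2),(0,3),(3,2))])
P=[(280+a/5-.5,130+b/5-.5) for a,b in((570,295),(693,322),(630,585),(502,556))]
W=ray(t,P,.034)[:,:2]*1000;print(W.round(1).tolist(),W.mean(0).round(1))
for q,ce,m in comps(t,(100,100,40),(125,255,255),20):
    if 370<ce[0]<430 and 190<ce[1]<250: print(q,ce,rect(t,m,.047),cen(t,m,.047))
plan(.505,-.192,.13,68+90)
```

```text
[[560.0, -184.8], [540.7, -234.2], [449.4, -198.3], [469.2, -148.4]] [ 504.8 -191.4] 504.8771057128906 -191.52865600585938 53.64027404785156 98.15990447998047 68.26080322265625 [np.float64(68.6), np.float64(-21.5), np.float64(-21.8), np.float64(68.3)]
[[469.2, -151.9], [553.1, -175.6], [543.1, -238.9], [453.9, -205.1]] [ 504.8 -192.9] 506.19073486328125 -195.1907196044922 63.582759857177734 95.00609588623047 73.94683837890625 [np.float64(164.3), np.float64(81.0), np.float64(73.9), np.float64(159.2)]
[[577.2, -179.8], [564.0, -241.0], [433.4, -206.9], [447.2, -144.1]] [ 505.4 -192.9]
[382 195  38  44 258] [400.6 216.8] [ 506.5 -194.2  105.7   67.1  -21.5] [ 505.4 -193.7  122.8   87.2  -30.2]
25.25 [ 0.7362 -0.14    0.1424] [-61.54  89.99  28.25] [-0.3 -0.1  0.2] 60.0 [  4.1  30.4   5.3  -0.  -64.8 -94.3]
axes x [ 0.  0. -1.] z [0.004 1.    0.   ] jawyaw 89.79
shift cm [ 1.24 23.1  -5.28] turn -68.2
```

```bash
python3 -m handwheel '[0.1,1,-0.2,1, 0.5,3.5,-0.8,3, 1,7,-1.6,6, 1.5,10.5,-2.4,10, 2,14,-3.2,13, 2.5,17.5,-4,16, 3,20.3,-4.6,19, 3.2,22.2,-5.1,20.5, 3.2,23.1,-5.25,21.4, 3.2,23.1,-5.25,21.4]' 8 35
python3 - <<'E'
from m import *
plan(.5052,-.1925,.0385,68.4)
E
```

```text
time_s: 26.5
tcp_pos: [0.5052, -0.1923, 0.1107]
eef_rot: [-76.6, 89.9, -8.3]
contact_force: [-0.1, 0.6, -0.7]
gripper_width: 0.0799
26.5 [ 0.5052 -0.1923  0.1107] [-76.62  89.95  -8.27] [-0.1  0.6 -0.7] 79.9 [-1.000e-01  1.410e+01 -2.520e+01  0.000e+00 -5.060e+01 -1.116e+02]
axes x [ 0.001 -0.    -1.   ] z [0.369 0.929 0.   ] jawyaw 68.35
shift cm [ 7.22 -0.   -0.02] turn -0.0
```

```bash
python3 -m handwheel '[0.4,0,0,0, 1.2,0,0,0, 2.2,0,0,0, 3.3,0,0,0, 4.4,0,0,0, 5.4,0,0,0, 6.2,0,0,0, 6.8,0,0,0, 7.1,0,0,0, 7.1,0,0,0]'
python3 - <<'E'
from h import *
st();s=cap("scene");zoom(s,200,170,320,280,6,"s16")
E
```

```text
time_s: 27.75
tcp_pos: [0.5049, -0.1922, 0.0392]
eef_rot: [125.9, 90.0, -165.7]
contact_force: [-1.2, 0.3, 0.3]
gripper_width: 0.0796
27.75 [ 0.5049 -0.1922  0.0392] [ 125.91   90.   -165.74] [-1.2  0.3  0.3] 79.6 [  -0.    19.4  -29.4    0.   -41.2 -111.6]
```

View pics/s16.png

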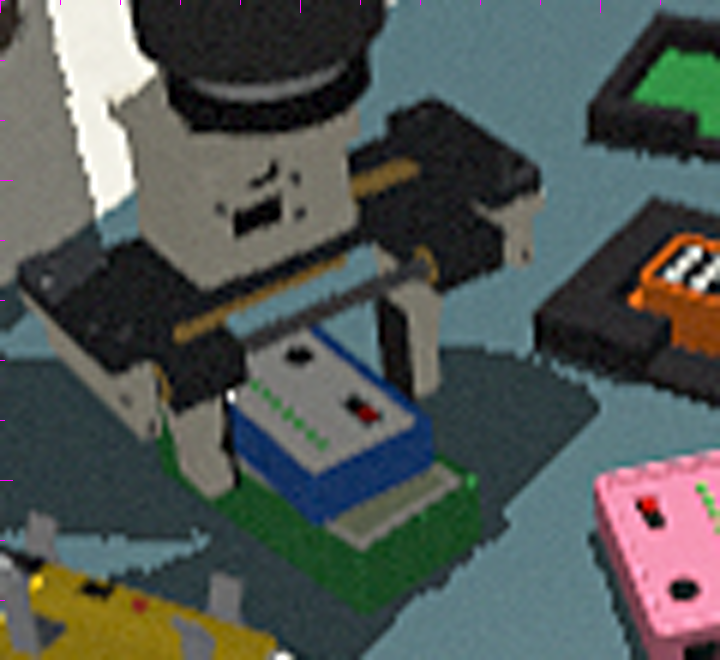

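```bash
python3 -m handwheel '[0,0,0,0, 0,0,0,0, 0,0,0,0, 0,0,0,0, 0,0,0,0, 0,0,0,0, 0,0,0,0, 0,0,0,0, 0,0,0,0, 0,0,0,0]' 5.2 35
python3 -m handwheel '[-0.2,0,0,0, -0.6,0,0,0, -1.3,0,0,0, -2.3,0,0,0, -3.5,0,0,0, -5,0,0,0, -6.5,0,0,0, -7.5,0,0,0, -8,0,0,0, -8,0,0,0]'
python3 - <<'E'
from h import *
plan(.4735,.3765,.11,90.6);s=cap("scene");zoom(s,200,130,320,270,5,"s17")
E
```

```text
time_s: 29.05
tcp_pos: [0.505, -0.1922, 0.0395]
eef_rot: [-86.3, 90.0, -18.0]
contact_force: [-1.3, 0.5, 5.3]
gripper_width: 0.0599
time_s: 30.3
tcp_pos: [0.505, -0.1922, 0.1195]
eef_rot: [-61.1, 90.0, 7.2]
contact_force: [0.9, -0.6, -1.2]
gripper_width: 0.0601
30.3 [ 0.505  -0.1922  0.1195] [-61.13  89.98   7.21] [ 0.9 -0.6 -1.2] 60.1 [  -0.    13.5  -24.6   -0.   -51.8 -111.6]
axes x [ 0.  0. -1.] z [0.369 0.929 0.   ] jawyaw 68.34
shift cm [ 0.95 23.91 51.69] turn -22.3
```

View pics/s17.png

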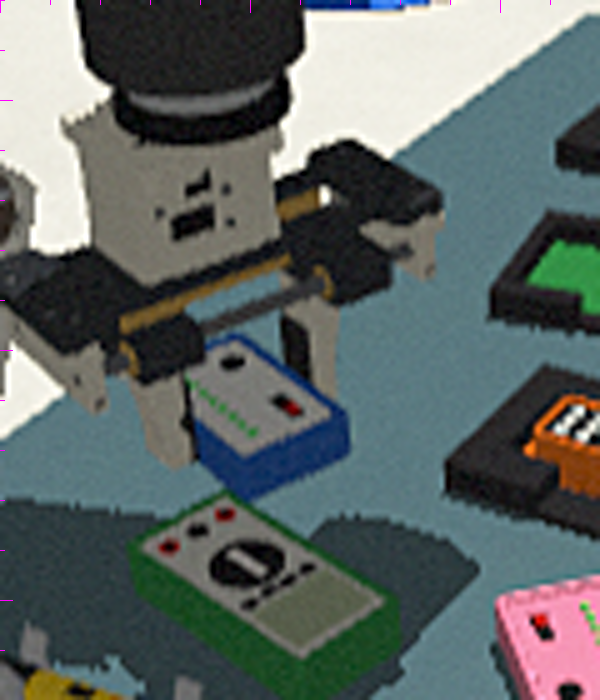

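```bash
python3 -m handwheel '[0,0.6,1.3,0, 0,2,4.3,0, 0,4,8.6,0, 0,6.2,13.5,0, 0,8.4,18.2,0, 0,10.6,23,0, 0,12.7,27.5,0, 0,14.6,31.6,0, 0,15.6,33.8,0, 0,16,34.6,0]'
python3 - <<'E'
from h import *
plan(.4735,.3765,.11,90.6)
E
```

```text
time_s: 31.6
tcp_pos: [0.4832, 0.19, 0.1188]
eef_rot: [145.8, 90.0, -145.7]
contact_force: [-0.1, 0.2, -1.2]
gripper_width: 0.0592
31.6 [0.4832 0.19   0.1188] [ 145.81   89.95 -145.73] [-0.1  0.2 -1.2] 59.2 [  43.1   11.7  -27.2   -0.   -51.2 -154.7]
axes x [-0.001 -0.    -1.   ] z [ 0.367  0.93  -0.001] jawyaw 68.46
shift cm [ 0.87  7.74 16.99] turn -22.1
```

```bash
python3 -m handwheel '[0,0.4,0.8,-1, 0.1,1.2,2.6,-4, 0.2,2.3,5,-7, 0.3,3.4,7.6,-10, 0.4,4.6,10.2,-13, 0.5,5.7,12.6,-16, 0.5,6.7,14.7,-19, 0.5,7.4,16.2,-21, 0.5,7.7,16.95,-22.1, 0.5,7.7,16.95,-22.1]'
python3 - <<'E'
from m import *
plan(.4735,.3765,.0115,90.6)
s=cap("scene");zoom(s,280,100,400,200,6,"s18")
# tray outer (dark) silhouette check from the initial top picture
im=cv2.imread("pics/top0.png")[:,:,::-1]; t=cap("top"); t=dict(t); t["image"]=np.ascontiguousarray(im)
for q,ce,m in comps(t,(0,0,0),(180,140,75),800):
    print(q,ce,rect(t,m,.010))
E
```

```text
time_s: 32.85
tcp_pos: [0.4748, 0.3745, 0.1141]
eef_rot: [139.6, 90.0, -129.9]
contact_force: [0.1, -0.8, -1.0]
gripper_width: 0.0595
32.85 [0.4748 0.3745 0.1141] [ 139.64   89.98 -129.89] [ 0.1 -0.8 -1. ] 59.5 [  56.8   19.4  -16.9   -0.   -53.8 -146.3]
axes x [-0. -0. -1.] z [-0.008  1.    -0.   ] jawyaw 90.46
shift cm [10.26  0.13  0.2 ] turn -0.1
[ 300  141   45   69 1772] [322.  175.5] [ 6.153e+02 -1.800e+00  1.789e+02  1.161e+02  4.000e-01]
[513 274  41  39 844] [538.7 299. ] [ 321.6 -523.5  102.9   94.8  -89.7]
[ 407  284   88   29 1304] [457.6 302.1] [ 308.3 -319.2  217.1   70.2  -89.7]
[ 573  308   67   92 3100] [617.1 368.7] [ 140.1 -743.9  282.9  126.8  -39.9]
[ 249  366  233   34 6690] [367.7 383.7] [ 108.  -107.4  559.3   78.4  -89.8]
```

View pics/s18.png

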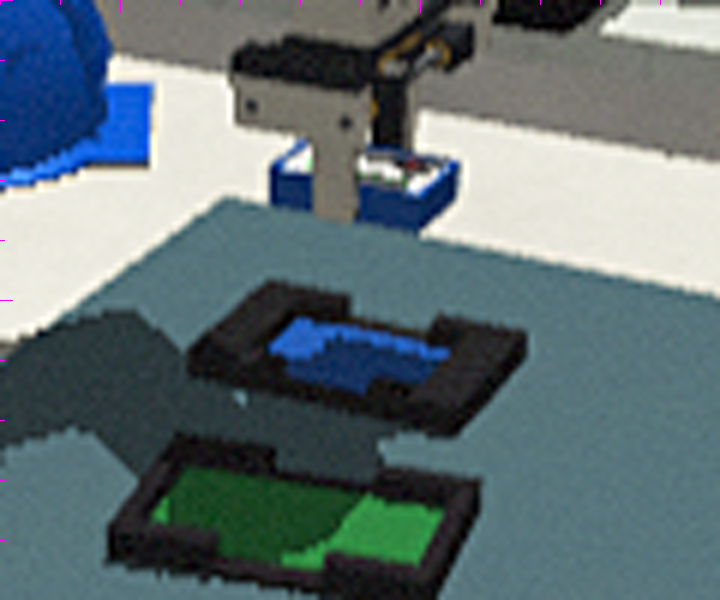

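```bash
python3 -m handwheel '[0.5,0.1,0.1,0, 1.8,0.1,0.2,0, 3.6,0.1,0.2,0, 5.4,0.1,0.2,0, 7,0.1,0.2,0, 8.4,0.1,0.2,0, 9.2,0.1,0.2,0, 9.6,0.1,0.2,0, 9.7,0.1,0.2,0, 9.7,0.1,0.2,0]'
python3 - <<'E'
from m import *
plan(.4735,.3765,.0115,90.6)
s=cap("scene");zoom(s,280,100,400,200,6,"s19")
E
```

```text
time_s: 34.2
tcp_pos: [0.4741, 0.3766, 0.0177]
eef_rot: [-37.6, 90.0, 52.9]
contact_force: [0.1, -0.5, -0.2]
gripper_width: 0.0596
34.2 [0.4741 0.3766 0.0177] [-37.59  89.96  52.85] [ 0.1 -0.5 -0.2] 59.6 [  56.9   25.9  -22.     0.   -42.  -146.5]
axes x [ 0.     0.001 -1.   ] z [-0.008  1.     0.001] jawyaw 90.45
shift cm [ 0.62  0.06 -0.01] turn -0.2
```

View pics/s19.png

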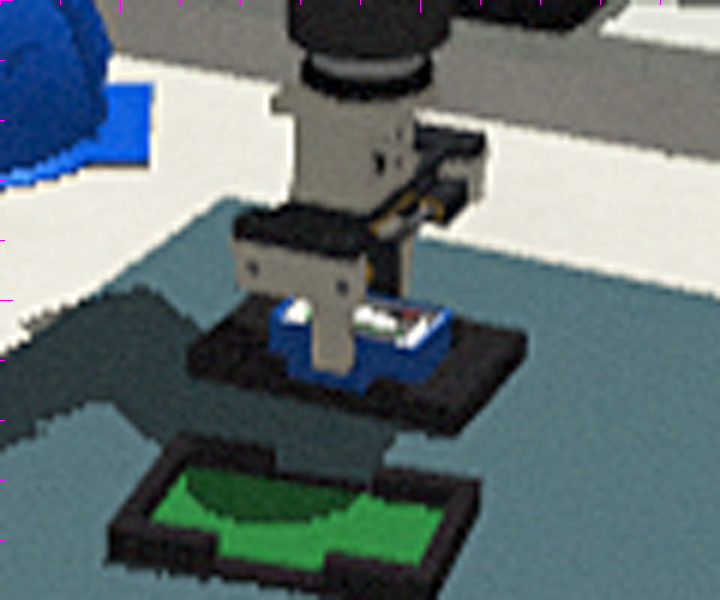

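```bash
python3 -m handwheel '[0.05,0,0,0, 0.15,0,0,0, 0.25,0,0,0, 0.35,0,0,0, 0.43,0,0,0, 0.5,0,0,0, 0.55,0,0,0, 0.6,0,0,0, 0.62,0,0,0, 0.62,0,0,0]'
```

```text
time_s: 35.5
tcp_pos: [0.4739, 0.3764, 0.0115]
eef_rot: [-48.1, 90.0, 42.3]
contact_force: [-1.7, -1.2, 5.7]
gripper_width: 0.0595
```

```bash
python3 -m handwheel '[0,0,0,0, 0,0,0,0, 0,0,0,0, 0,0,0,0, -0.2,0,0,0, -0.8,0,0,0, -2,0,0,0, -4,0,0,0, -6.5,0,0,0, -9,0,0,0]' 7.6
python3 -m handwheel '[-0.5,0,-1,0, -1,0,-4,0, -1,0,-8,0, -1,0,-12,0, -1,0,-16,0, -1,0,-20,0, -1,0,-24,0, -1,0,-27,0, -1,0,-29,0, -1,0,-30,0]'
python3 - <<'E'
from m import *
t=cap("top");s=cap("scene")
cv2.imwrite("pics/top20.png",t["image"][:,:,::-1])
zoom(s,200,140,380,290,4,"s20")
zoom(t,360,170,460,260,7,"t20")
st()
for c,B in((t,(380,195,430,235)),(s,(220,230,290,280))):
    for q,ce,m in comps(c,(50,90,30),(80,255,255),60):
        if B[0]<ce[0]<B[2] and B[1]<ce[1]<B[3]: print(q,ce,rect(c,m,.017),rect(c,m,.034))
E
```

```text
time_s: 36.75
tcp_pos: [0.474, 0.3765, 0.1028]
eef_rot: [-40.7, 90.0, 49.8]
contact_force: [0.3, 0.3, -0.6]
gripper_width: 0.0757
time_s: 38.0
tcp_pos: [0.4757, 0.0749, 0.1109]
eef_rot: [105.1, 90.0, -164.6]
contact_force: [-0.7, 0.0, -0.1]
gripper_width: 0.076
38.1 [0.476  0.0756 0.111 ] [ 104.22   89.99 -165.39] [-0.4  0.4 -0.5] 75.9 [  32.5    8.8  -32.2   -0.   -49.  -122.1]
[379 188  40  60 348] [397.5 218.6] [ 506.5 -194.3  144.5   74.6  -14.2] [ 505.  -191.2  142.5   73.5  -14.2]
[225 227  56  46 674] [253.9 254.2] [ 500.3 -190.5  174.8   92.6  -14.3] [ 514.2 -206.3  170.    90.   -14.3]
```

View pics/s20.png

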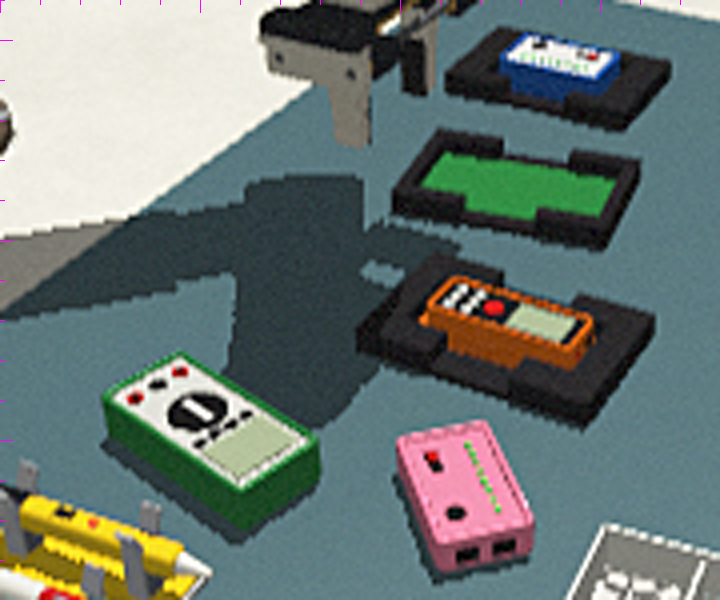

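View pics/top20.png

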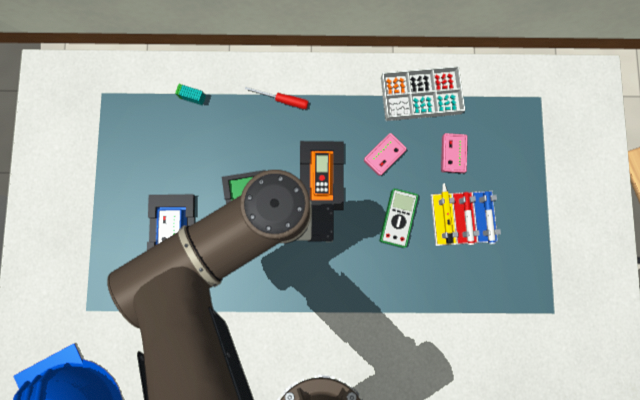

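View pics/t20.png

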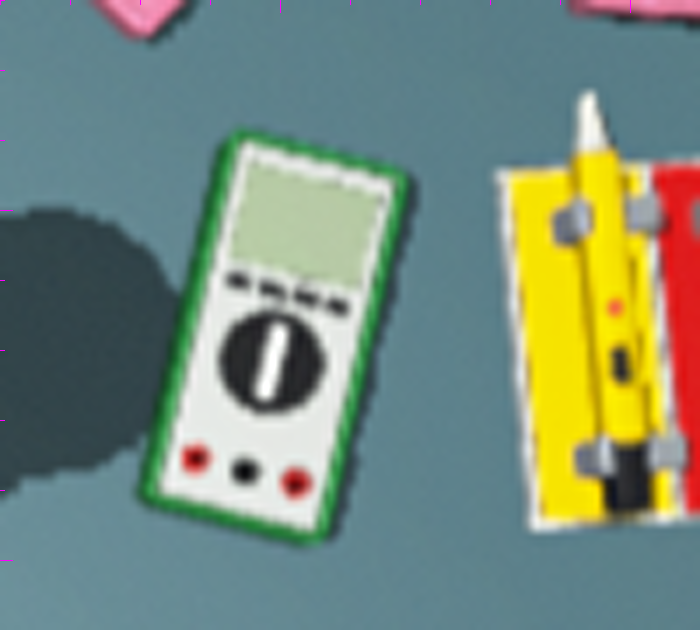

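Run:
```python
from m import *
s=cap("scene")
W=ray(s,[(200+a/4-.5,140+b/4-.5) for a,b in((180,352),(320,435),(240,490),(105,398))],.034)[:,:2]*1000
print(W.round(1).tolist(),W.mean(0))
plan(.5055,-.1935,.09,75.8)
```

```text
[[446.9, -148.4], [575.0, -176.6], [560.9, -240.2], [434.8, -209.4]] [ 504.40350813 -193.66003395]
38.15 [0.4762 0.0762 0.111 ] [-44.9   90.    45.51] [-0.1 -0.1  0.2] 76.2 [  32.5    8.9  -32.1   -0.   -49.  -122.1]
axes x [ 0.  0. -1.] z [-0.007  1.     0.   ] jawyaw 90.41
shift cm [  2.1   -2.73 -26.99] turn 14.6
```

```bash
python3 -m handwheel '[0,-0.1,-1,0.5, 0.3,-0.4,-4,2, 0.7,-0.8,-8,4, 1.1,-1.2,-12,6, 1.5,-1.6,-16,8.5, 1.8,-2,-20,11, 2,-2.4,-23.5,13, 2.1,-2.6,-25.8,14, 2.1,-2.7,-26.9,14.6, 2.1,-2.7,-26.9,14.6]' 8.7 45
python3 - <<'E'
from m import *
plan(.505,-.1935,.012,75.8)
E
```

```text
time_s: 39.4
tcp_pos: [0.5053, -0.1926, 0.0899]
eef_rot: [93.8, 90.0, 169.6]
contact_force: [-0.0, 0.3, -0.1]
gripper_width: 0.0871
39.4 [ 0.5053 -0.1926  0.0899] [ 93.8   89.98 169.6 ] [-0.   0.3 -0.1] 87.1 [-1.000e-01  1.560e+01 -2.650e+01 -0.000e+00 -4.800e+01 -1.041e+02]
axes x [-0.  0. -1.] z [ 0.245  0.969 -0.   ] jawyaw 75.81
shift cm [ 7.79  0.   -0.09] turn 0.0
```

```bash
python3 -m handwheel '[0.4,0,0,0, 1.3,0,-0.05,0, 2.4,0,-0.05,0, 3.6,0,-0.05,0, 4.8,0,-0.05,0, 5.9,0,-0.05,0, 6.8,0,-0.05,0, 7.4,0,-0.05,0, 7.7,0,-0.05,0, 7.7,0,-0.05,0]'
python3 - <<'E'
from h import *
st();s=cap("scene");zoom(s,200,170,320,290,6,"s21")
E
```

```text
time_s: 40.65
tcp_pos: [0.5052, -0.1929, 0.013]
eef_rot: [116.3, 90.0, -167.9]
contact_force: [0.2, -0.2, -0.8]
gripper_width: 0.0868
40.65 [ 0.5052 -0.1929  0.013 ] [ 116.28   90.   -167.88] [ 0.2 -0.2 -0.8] 86.8 [-1.00e-01  2.17e+01 -3.06e+01  0.00e+00 -3.77e+01 -1.04e+02]
```

View pics/s21.png

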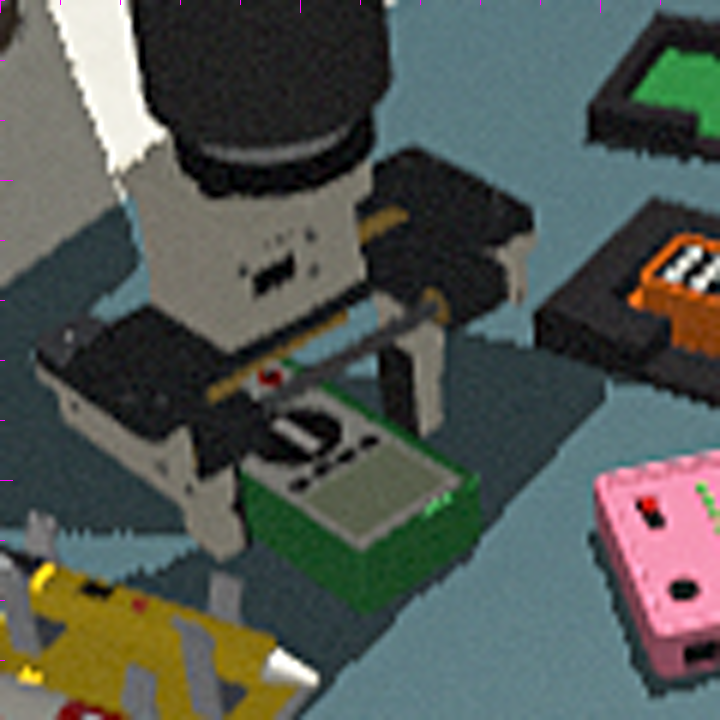

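```bash
python3 -m handwheel '[0,0,0,0, 0,0,0,0, 0,0,0,0, 0,0,0,0, 0,0,0,0, 0,0,0,0, 0,0,0,0, 0,0,0,0, 0,0,0,0, 0,0,0,0]' 5.8 45
python3 -m handwheel '[-0.2,0,0,0, -0.6,0,0,0, -1.3,0,0,0, -2.3,0,0,0, -3.5,0,0,0, -5,0,0,0, -6.5,0,0,0, -7.8,0,0,0, -8.6,0,0,0, -9,0,0,0]'
python3 - <<'E'
from h import *
plan(.532,.1845,.095,99.6);s=cap("scene");zoom(s,200,150,320,270,5,"s22")
E
```

```text
time_s: 41.95
tcp_pos: [0.5053, -0.1929, 0.0133]
eef_rot: [-91.3, 90.0, -15.5]
contact_force: [-0.7, 0.6, 4.5]
gripper_width: 0.0659
time_s: 43.2
tcp_pos: [0.5052, -0.1929, 0.1036]
eef_rot: [-69.6, 90.0, 6.2]
contact_force: [-0.1, 0.0, -3.6]
gripper_width: 0.0654
43.2 [ 0.5052 -0.1929  0.1036] [-69.61  89.97   6.23] [-0.1  0.  -3.6] 65.4 [-1.00e-01  1.46e+01 -2.56e+01 -0.00e+00 -4.98e+01 -1.04e+02]
axes x [ 0.  0. -1.] z [0.245 0.97  0.   ] jawyaw 75.84
shift cm [ 0.86  6.64 37.25] turn -23.8
```

View pics/s22.png

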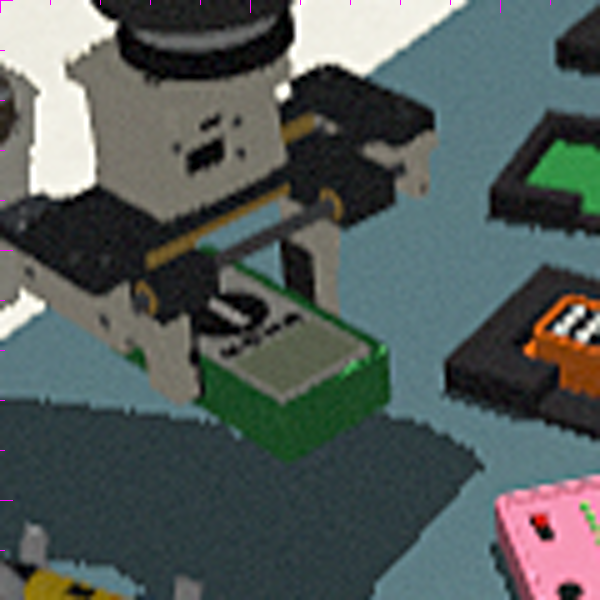

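```bash
python3 -m handwheel '[0,0.2,1,-1, 0.1,0.7,4,-3, 0.2,1.6,9,-6, 0.4,2.5,14.2,-9, 0.5,3.5,19.5,-12.5, 0.6,4.4,24.8,-16, 0.7,5.3,29.8,-19, 0.8,6,33.9,-21.5, 0.8,6.5,36.4,-23.2, 0.8,6.65,37.2,-23.8]'
python3 - <<'E'
from h import *
plan(.532,.1845,.0193,99.6)
s=cap("scene");zoom(s,280,120,400,220,6,"s23")
E
```

```text
time_s: 44.5
tcp_pos: [0.5312, 0.1855, 0.0945]
eef_rot: [113.7, 89.9, -146.6]
contact_force: [0.1, -0.7, -3.9]
gripper_width: 0.0657
44.5 [0.5312 0.1855 0.0945] [ 113.65   89.95 -146.56] [ 0.1 -0.7 -3.9] 65.7 [  39.2   17.1  -23.4   -0.   -49.5 -119.4]
axes x [-0.001 -0.    -1.   ] z [-0.17   0.985 -0.   ] jawyaw 99.78
shift cm [ 7.52 -0.06 -0.1 ] turn 0.2
```

View pics/s23.png

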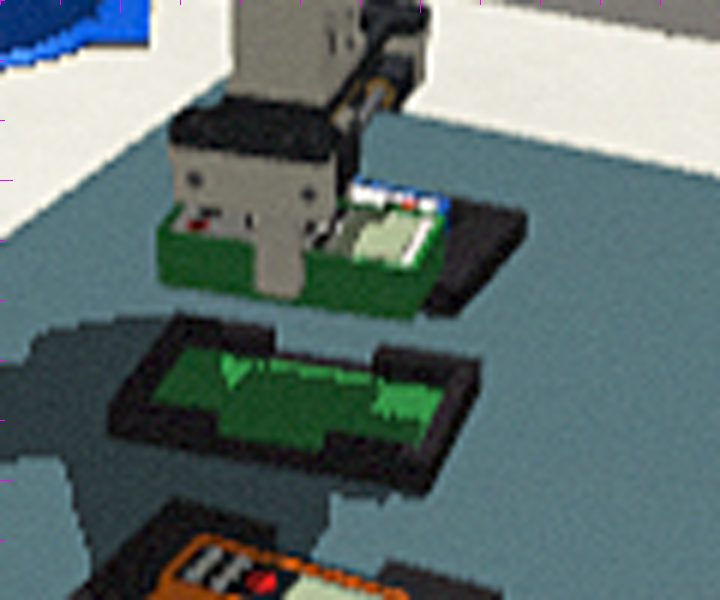

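```bash
python3 -m handwheel '[0.4,0,-0.05,0, 1.3,-0.05,-0.1,0, 2.4,-0.05,-0.1,0, 3.6,-0.05,-0.1,0, 4.7,-0.05,-0.1,0, 5.7,-0.05,-0.1,0, 6.4,-0.05,-0.1,0, 6.8,-0.05,-0.1,0, 6.9,-0.05,-0.1,0, 6.9,-0.05,-0.1,0]'
python3 - <<'E'
from h import *
plan(.532,.1845,.0193,99.6)
s=cap("scene");zoom(s,280,120,400,220,6,"s24")
E
```

```text
time_s: 45.8
tcp_pos: [0.5325, 0.1833, 0.0263]
eef_rot: [-68.9, 90.0, 30.7]
contact_force: [0.6, -0.1, -3.0]
gripper_width: 0.0655
45.8 [0.5325 0.1833 0.0263] [-68.93  89.98  30.72] [ 0.6 -0.1 -3. ] 65.5 [  38.9   22.2  -27.1    0.   -40.7 -119.3]
axes x [ 0.  0. -1.] z [-0.168  0.986  0.   ] jawyaw 99.65
shift cm [0.7  0.03 0.13] turn 0.1
```

View pics/s24.png

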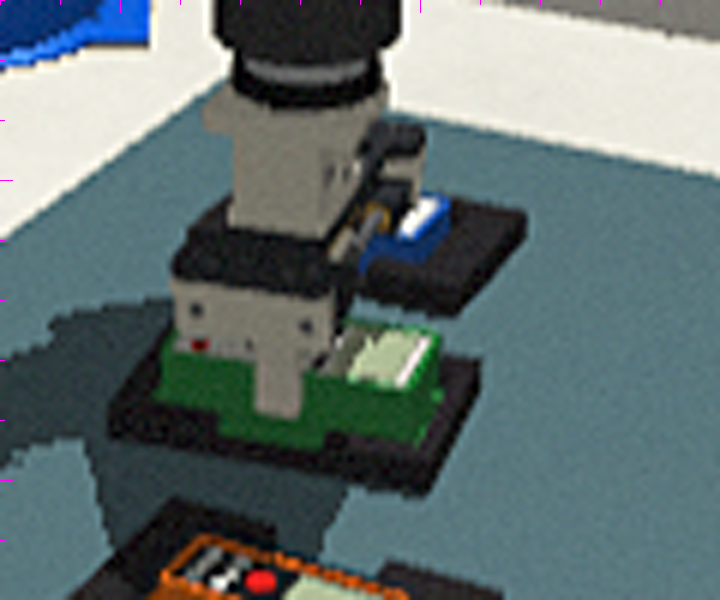

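```bash
python3 -m handwheel '[0.05,0,0.05,0, 0.15,0,0.1,0, 0.25,0,0.1,0, 0.35,0,0.1,0, 0.45,0,0.1,0, 0.55,0,0.1,0, 0.62,0,0.1,0, 0.67,0,0.1,0, 0.7,0,0.1,0, 0.7,0,0.1,0]'
```

```text
time_s: 47.1
tcp_pos: [0.5321, 0.1841, 0.0193]
eef_rot: [-62.1, 90.0, 37.5]
contact_force: [-1.4, -0.2, 1.2]
gripper_width: 0.0655
```

```bash
python3 -m handwheel '[0.03,0,0,0, 0.05,0,0,0, 0.05,0,0,0, 0.05,0,0,0, 0.05,0,0,0, 0.05,0,0,0, 0.05,0,0,0, 0.05,0,0,0, 0.05,0,0,0, 0.05,0,0,0]'
```

```text
time_s: 48.35
tcp_pos: [0.5321, 0.1841, 0.0193]
eef_rot: [-87.7, 90.0, 12.0]
contact_force: [-2.9, -0.0, 6.7]
gripper_width: 0.0656
```

```bash
python3 -m handwheel '[0,0,0,0, 0,0,0,0, 0,0,0,0, 0,0,0,0, -0.2,0,0,0, -0.8,0,0,0, -2,0,0,0, -4,0,0,0, -7,0,0,0, -10,0,0,0]' 8
python3 -m handwheel '[-1,0,0,0, -4,0,0,0, -8,0,-1,0, -10,-1,-5,0, -10,-3,-11,0, -10,-4,-17,0, -10,-4,-23,0, -10,-3,-29,0, -10,0,-35,0, -10,4,-41,0]'
python3 - <<'E'
from h import *
plan(.24,-.631,.227,110.8)
E
```

```text
time_s: 49.6
tcp_pos: [0.5322, 0.1841, 0.1204]
eef_rot: [-72.2, 90.0, 27.4]
contact_force: [-0.0, 0.1, 0.6]
gripper_width: 0.0802
time_s: 50.85
tcp_pos: [0.5662, -0.2157, 0.2179]
eef_rot: [72.6, 89.9, 172.2]
contact_force: [0.7, -0.0, -0.3]
gripper_width: 0.0796
50.85 [ 0.5662 -0.2157  0.2179] [ 72.55  89.94 172.19] [ 0.7 -0.  -0.3] 79.6 [ -2.4  14.5  -9.1  -0.  -66.5 -78. ]
axes x [-0.001  0.    -1.   ] z [-0.167  0.986  0.   ] jawyaw 99.63
shift cm [ -0.88  39.11 -35.49] turn -11.2
```

```bash
python3 -m handwheel '[0,1,-2,0, 0,4,-6,-1, 0,8,-10,-2, 0,12,-14,-3, 0,16,-18,-5, 0,20,-22,-6, 0,24,-26,-8, 0,28,-29,-9, -0.5,32,-32,-10, -0.5,36,-34,-11]'
python3 -m handwheel '[0,1,-0.3,0, 0,2,-0.7,0, 0,3,-1,0, 0,3,-1,0, 0,3,-1,0, 0,3,-1,0, 0,3,-1,0, 0,3,-1,0, 0,3,-1,0, 0,3,-1,0]'
python3 - <<'E'
from m import *
t=cap("top","top30");s=cap("scene","scene30")
zoom(t,130,130,360,280,3,"t30")
zoom(t,360,170,510,260,5,"t31")
zoom(s,290,130,400,250,6,"s30")
zoom(s,150,200,300,330,5,"s31")
P=dict(orange=(.615,0,0,.112,.042,.024),blue=(.4735,.3765,.6,.098,.060,.026),green=(.532,.1845,9.6,.138,.066,.034))
for k,(x,y,a,l,w,h) in P.items():
    for q,ce,m in comps(t,*HS[k],60):
        W=rect(t,m,.006+h/2)
        if np.hypot(W[0]-x*1000,W[1]-y*1000)<25: print(k,q,W)
E
```

```text
time_s: 52.1
tcp_pos: [0.2677, -0.6105, 0.2234]
eef_rot: [21.8, 90.0, 132.5]
contact_force: [0.1, -0.9, 0.1]
gripper_width: 0.08
time_s: 53.35
tcp_pos: [0.2446, -0.6292, 0.2236]
eef_rot: [-3.8, 90.0, 106.9]
contact_force: [0.0, 0.6, -0.4]
gripper_width: 0.08
orange [310 151  24  50 622] [612.8   1.2 129.1  61.1  -1.2]
blue [155 207  32  46 542] [4.727e+02 3.746e+02 1.144e+02 7.840e+01 4.000e-01]
green [229 176  39  63 576] [530.3 182.3 153.5  83.7   9.6]
```

View pics/t30.png

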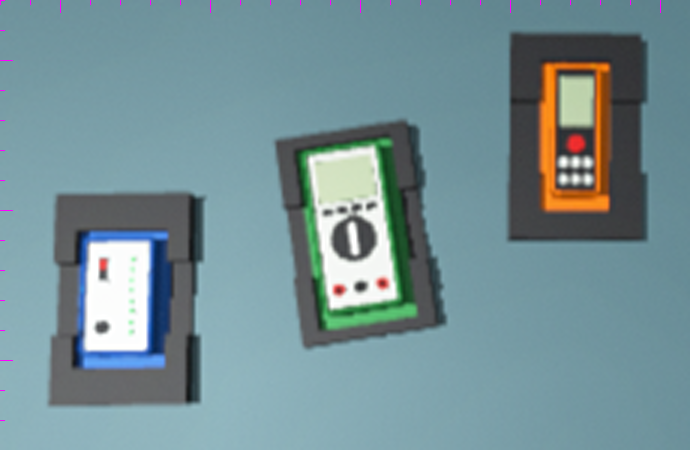

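View pics/s30.png

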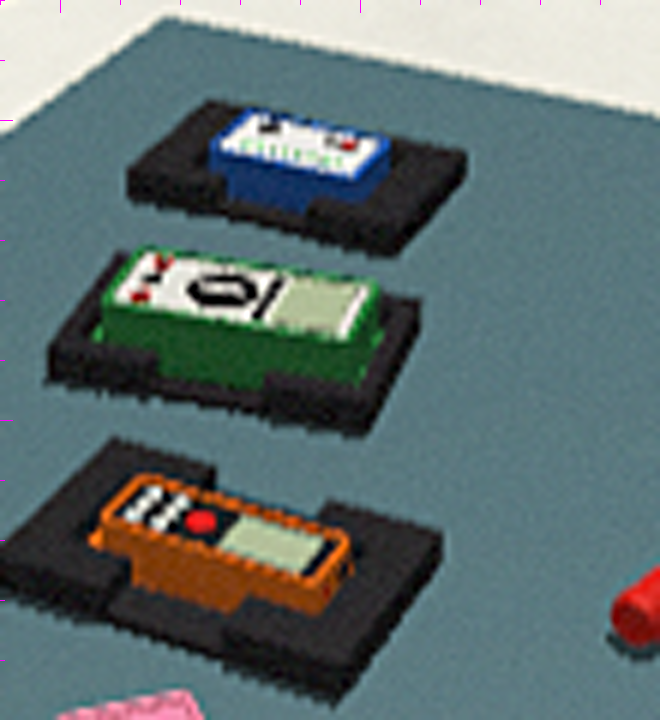

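View pics/s31.png

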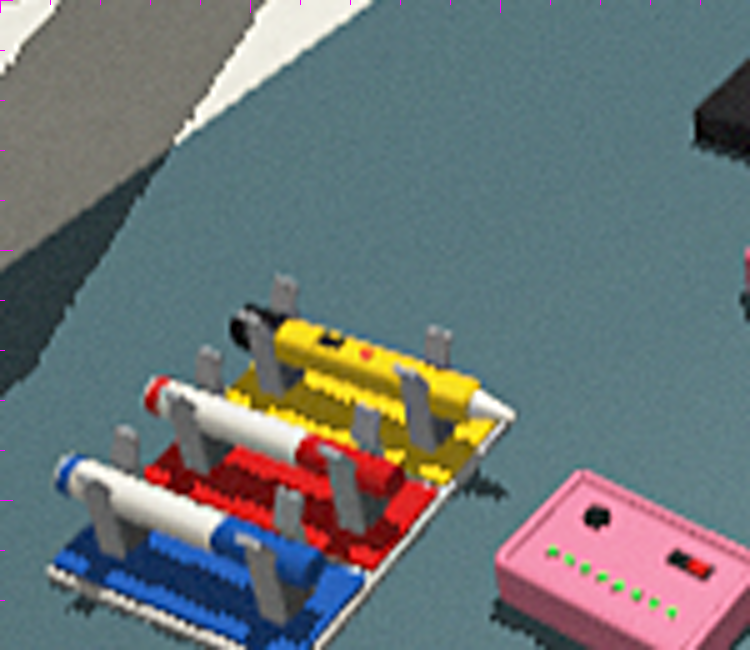

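View pics/t31.png

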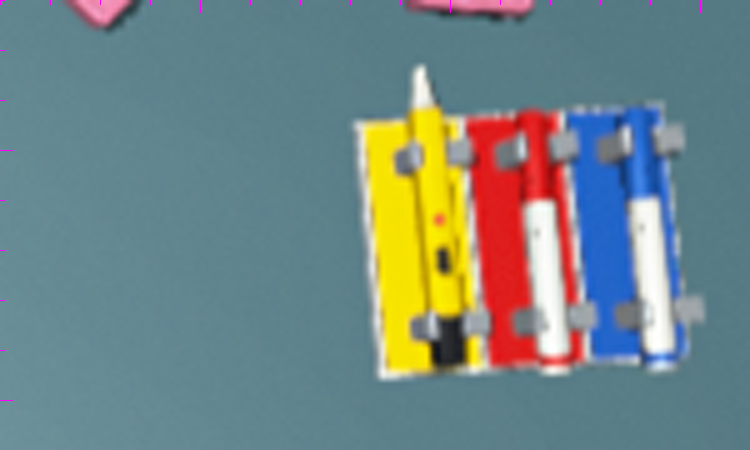

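```bash
python3 -c "
from plant import workorder
print(workorder.close_job())"
```

```text
the job is handed in; nothing more can be done
None
```

I put all four instruments back one at a time, from the top of the pile down, and handed the job in at about 53.5 s on the robot's clock, against the 125 s limit.

- **Tester pen:** it is snapped into the yellow clips. The tool stopped moving down at the height I expected for fully home, and pushing harder only raised the force to 21 N. In the pictures the barrel ends line up with the markers to about 1 mm.
- **Laser meter, cable tester and multimeter:** each was lowered slowly until it touched its tray floor, then released and lifted clear. Contact was about 6 N for the meter and tester. The multimeter first read only 1.2 N, so I pressed it 0.5 mm further, to 6.7 N. The last pictures from both cameras show all three flat and face up in their own pockets.
- **Bystanders:** the markers look unmoved in their clips, and I didn't touch the pink look-alikes.

**Checks that disagreed or were loose:**
- The scene camera put the tray floors up to about 7 mm nearer the robot than the top camera did. I put this down to the tray walls hiding part of the floors, and used the top view.
- The final colour-mask check of the instruments in the trays measured mostly the tray floors, so seating rests on the contact readings and the pictures.
- The laser meter looks slightly off-centre along its pocket in the top view. That is at least partly perspective.

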